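# Snap the lid onto the paint palette

## Robot

A 7-joint arm with a two-finger parallel gripper is mounted at the origin on the work surface. World frame = base frame: x ahead of the robot, y to its left, z up, the work surface at z = 0. Lengths are in m, angles in rad, forces in N, time in s.
With the tool pointing down it reaches from about 0.425 to 0.925 m from the base axis. Payload 6.8 kg.
Tool frame: the origin (TCP) lies on the mounting face of the last link; the fingertips stand 173 mm ahead of it and the grasp point (between the pads) lies 155 mm ahead of it; z points along the fingers, y is the line along which they close (so a half turn about z gives the same grasp; the last joint's range is limited). The gripper opens to 85 mm and grips with 20 to 120 N. Pads are 22 mm wide; open, the fingers measure 114 mm over their backs; the gripper's body (76 mm by 85 mm) begins 54 mm behind the grasp point. The pads swing forward as they close: fully open they stand 13 mm farther back than shut.
Start: joints at [-1.312, 0.477, 0.022, 1.555, -0.011, 1.109, -0.083], TCP at [0.242, 0.63, 0.405] pointing down, gripper open.
Joint ranges: [-2.96, 2.96], [-0.34, 2.1], [-1.41, 1.46], [0.24, 2.44], [-1.37, 4.51], [0.17, 1.92], [-2.96, 2.96]. Speed limits (rad/s): [2.39, 2.39, 3.14, 3.14, 3.14, 3.14, 3.14].

## Interface

Orientations are given as a rotation vector (axis times angle).
In Python, from bench import r gives the robot as it stands.
- The arm moves only by the tool arm_command, never from a script. Its argument "plan" is a list of rows, each an object of numbers: "claw": the closure, from 0 (fully open) to 1 (shut); "tx", "ty", "tz": the shift along the tool's x, y, z in m; "ax", "ay", "az": the turn, a rotation vector about the tool's x, y, z in degrees. A call has exactly 10 rows; each row shifts and turns the commanded pose from where the row before left it, along the tool's axes as they then stand; what a row does not reach is not made up. A row lasts 1/12 s, in which the tool goes at most 41.7 mm and 7.16 degrees, less where a joint would pass 70% of its speed; a pose out of reach is approached as far as the arm can. A call is refused whole if a number of a shift passes 0.0417 or a number of a turn 7.16, either way. A call with a gripper value outside its range is refused whole. The fingers move at their own pace and stop on an object; "squeeze" is the grip in N (left out, the last holds). Time passes only in rows, so rows that do not move let the fingers close, or fill a call up. It gives the time, the measured TCP pose, the force, the opening and the grip force at its end, in the units of the state.
- r.get_obs(): the state, without advancing time (a new reading comes with each control period).
- r.grab_frame(name): name is "scene" or "top" or "wrist"; returns the picture (400x640x3 uint8, red, green, blue); there is no depth.
- r.camera_model(name): a dict with "fx", "fy", "cx", "cy" (pixels), "position" and "orientation" of the camera in the world; the wrist camera has in their place "tool_from_camera" (4x4, takes a point from camera to tool coordinates, whose origin is the TCP and whose axes are the flange's). Camera axes: x right, y up, looking along -z (the intrinsics and any distortion apply to the point x, -y, -z); pixel columns grow to the right and rows downward; lengths in m; the calibration is good to about 2 mm. The wrist camera is an equidistant fisheye: a pixel r from the principal point sees the ray r / f radians off the axis. A picture is of the moment at which its call begins: read the wrist's pose just before it. camera_model takes no time and is no camera call.
- r.hand_in(): hands the job in; it is judged then, once.
Trained networks look in the newest picture that a camera, given by its name, has taken for a name from the list of things; names that differ only in an ending like _2 or _b are one class to them, and where a whole thing is asked for, a point or a joint stands for the part that bears it (a point fixed in the world has none). Each returns a list of dicts, best first, with "confidence" (0 to 1); they miss things now and then, are a little off and sometimes report something else, mostly with a low value. They report only what shows in the picture. A call takes as long as a camera call.
- r.boxes_of(target, camera): "location" ([x, y, z] in m, in the coordinates of the camera as it stood for that picture, good to about 4 mm: the middle of the surface that is visible of it).
- r.tip_of(target, camera): "location" ([x, y, z] in m, in the coordinates of the camera as it stood for that picture, good to about 4 mm: a listed point, or the origin of a listed thing).
The state is a dict: "clock": time; "joints": joint angles; "qvel": joint speeds; "tau": joint torques, N m; "tcp_pos": TCP position; "orientation": TCP orientation; "contact_force": force on the tool from outside, world axes, zero at the start; "moment": the same for the moment, N m; "grip_width": finger opening in m; "gripper_force": force on a finger pad.
Only numpy, scipy, OpenCV 4.12 (cv2) and the standard library are available. Lean on these libraries where they do the work, as an engineer would, in place of code of your own. Each camera call takes 0.05 s, during which the arm holds its last target. There are 200 camera calls.

## Task

Close the paint palette so that the paint keeps: put the loose lid on the tray and press its two ends down, one after the other, until each end's spring clip has snapped over its edge and the lid lies fully home on the rim, then let go. Press gently, only as hard as a clip needs, because the lid cracks if it is rammed against the tray. Leave the paint bottle, the glass and the mouse where they are.

Things in the scene. Friction and masses are not known exactly. Their poses are not given: they have to be found in the camera images.
- stand: Black stand fixed to the desk, 98 (its x) by 178 (its y) by 8 mm; origin at the centre of its underside, z up. Centred on it, an open grey palette tray, 92 by 140 mm outside, 34 mm high, 4 mm walls. Packing lifts the tray, so its rim is 42 to 49 mm above the stand's underside: not measured. A steel spring clip, 36 mm wide, its top 58 mm above the tray's bottom, is at each short end (y = +-80 mm).
- lid_grip (a point): Centre of the upright grip bar on the loose white lid, half-way up; x across the lid, y along it, z up. Bar 16 (x) by 60 (y) by 24 mm high. Plate below it 92 by 148 by 5 mm, its top 12 mm and underside 17 mm below this point; studs' tips 38 mm below. Round thumb marks, 26 mm wide, on its top at y = +-45 mm. About 0.12 kg. It first lies on its studs on the desk; fits the tray either way round.
- lid_end_a (a point): Middle of the lid's short edge at y = +72.5 mm, level with the plate's underside, which when home lies on the tray's rim. Four round-ended studs under the plate, 8 mm thick, 21 mm long, at x = +-36.5, y = +-60.5 mm, drop inside the tray's walls with 1.5 mm play each way. Laid in, long side along the tray's, the lid rests on both clips' lead-ins, 7 to 19 mm above home.
- lid_end_b (a point): The same at y = -72.5 mm. Pressed on its thumb mark, an end resists with a force that climbs over 3 to 13 mm to a peak of 3 to 8 N (clips differ), then falls to less than half as the clip snaps over; some 3 mm farther down the plate meets the rim hard. The other end stays up and is pressed likewise. The lid cracks if it bears on tray and clips with 15 N, so not in the middle.
- clip_a (a joint): How far the clip at the tray's +y end is pushed outwards, in m: 0 relaxed or snapped over the lid, 0.002 to 0.009 while the lid's edge passes.
- clip_b (a joint): The same for the clip at the tray's -y end.
- paint: Small paint bottle, 32 mm wide, 75 mm high, standing beyond the work; origin at the centre of its underside. To be left alone.
- glass: Water glass, empty, 68 mm wide, 85 mm high, standing beyond the work; origin at the centre of its underside. To be left alone.
- mouse: White computer mouse, 100 by 56 by 28 mm, beyond the work; origin at the centre of its underside. To be left alone.

How it is judged:
At the end, for the whole second after the job is handed in: The lid lies level (within 0.02 rad) on the tray, centred within 6 mm, its ends no higher than 1.5 mm above the highest the rim can stand (50.5 mm above the stand's underside), and both clips have sprung back to within 1.5 mm of relaxed, over the lid's edge (z of lid_end_a in the frame of stand between 0.04 and 0.0505 m and z of lid_end_b in the frame of stand between 0.04 and 0.0505 m and angle between lid_grip's own z axis and vertical below 0.02 rad and horizontal distance between lid_grip and stand below 0.006 m and value of joint each of clip_a, clip_b below 0.0015 m and velocity of joint each of clip_a, clip_b below 0.01 m/s); the robot touches nothing.
It fails at once if the lid is pressed or rammed against the tray and its clips with more than 15 N (contact force between lid and stand above 15 N).
It fails at once if the paint bottle is moved by more than 20 mm (distance of paint from where it was at the start of the episode above 0.02 m).
It fails at once if the glass is moved by more than 20 mm (distance of glass from where it was at the start of the episode above 0.02 m).
It fails at once if the mouse is moved by more than 20 mm (distance of mouse from where it was at the start of the episode above 0.02 m).
It also fails if it takes over 72 s, if anything falls off the work surface, if the arm or the gripper's body presses on something with over 40 N, if the wrist force passes 120 N, or if a joint passes its speed limit or range.

## Working session

There is one attempt and no reset: what is moved stays moved. The work goes in short steps, Python scripts to look and compute and a tool call to move; the robot and the scene stay as the last step left them, time stands still between calls to the robot, and variables do not carry over. Pictures are saved under pics/ and viewed, at most 10 in all, crops included, and the job is handed in when it is done.

Besides the shell and the picture viewer there is one more tool, called after ">>>" as name(argument=value, ...) on one line, values as JSON. arm_command: Moves the arm, as the interface text tells. Its arguments: {"type":"object","properties":{"plan":{"type":"array","items":{"type":"object","properties":{"claw":{"type":"number"},"tx":{"type":"number"},"ty":{"type":"number"},"tz":{"type":"number"},"ax":{"type":"number"},"ay":{"type":"number"},"az":{"type":"number"}}}},"squeeze":{"type":"number"}},"required":["plan"]}

```bash
mkdir -p pics; ls; cat > h.py <<'E'
import numpy as np, cv2
from scipy.spatial.transform import Rotation as R
from bench import r
np.set_printoptions(precision=4,suppress=True)
def cam(name):
    m=r.camera_model(name)
    if name=="wrist":
        o=r.get_obs();T=np.eye(4);T[:3,:3]=R.from_rotvec(o["orientation"]).as_matrix();T[:3,3]=o["tcp_pos"]
        return T@np.array(m["tool_from_camera"])
    T=np.eye(4);q=np.array(m["orientation"]);T[:3,:3]=(R.from_rotvec(q) if q.shape==(3,) else R.from_matrix(q) if q.shape==(3,3) else R.from_quat(q)).as_matrix();T[:3,3]=m["position"];return T
def snap(name,f=None):
    T=cam(name);im=r.grab_frame(name)
    if f: cv2.imwrite("pics/"+f,im[:,:,::-1])
    return T,im
def find(T,name,t,fn="tip_of",n=3):
    for d in getattr(r,fn)(t,name)[:n]:
        print(name,fn,t,round(d["confidence"],2),(T@np.r_[d["location"],1])[:3])
E
python3 - <<'E'
from h import *
o=r.get_obs();print(o)
for c in("top","scene","wrist"):print(c,r.camera_model(c))
for c in("top","scene"):
    T,im=snap(c,c+"0.png")
    for t in("lid_grip","lid_end_a","stand"):find(T,c,t)
    if c=="top":
        for t in("paint","glass","mouse"):find(T,c,t,n=1)
E
```

```text
pics
{'clock': 0.0, 'joints': array([-1.3121,  0.4778,  0.0223,  1.5564, -0.0115,  1.1093, -0.0831]), 'qvel': array([-0.0019,  0.0005,  0.0003,  0.0003,  0.0008, -0.0008, -0.0006]), 'tau': array([ -0.0002, -59.6443,   1.6081, -28.1197,   0.0125,   0.0091,
         0.    ]), 'tcp_pos': array([0.242 , 0.6299, 0.4037]), 'orientation': array([-0.5728, -3.0887,  0.0028]), 'contact_force': array([0.0824, 0.2997, 0.1954]), 'moment': array([-0.0355,  0.0037, -0.0309]), 'gripper_force': 0.0, 'grip_width': 0.08544329469376946}
top {'fx': 411.595102654418, 'fy': 411.595102654418, 'cx': 312.19073124315906, 'cy': 201.05744078022695, 'position': array([0.4201, 0.002 , 0.9095]), 'orientation': array([ 0.1616, -0.1692, -1.6465])}
scene {'fx': 492.52390746492284, 'fy': 492.52390746492284, 'cx': 315.5314258801043, 'cy': 197.38469827809422, 'position': array([1.1552, 0.4822, 0.6119]), 'orientation': array([0.4966, 1.0629, 2.1078])}
wrist {'fx': 309.70691628693146, 'fy': 309.70691628693146, 'cx': 320.9250130109562, 'cy': 201.70305779612852, 'tool_from_camera': array([[ 0.0008,  0.9598,  0.2807,  0.0713],
       [ 1.    , -0.0007, -0.0003,  0.001 ],
       [-0.0001,  0.2807, -0.9598,  0.0311],
       [ 0.    ,  0.    ,  0.    ,  1.    ]])}
top tip_of lid_grip 0.88 [ 0.5099 -0.1801  0.0406]
top tip_of lid_grip 0.61 [ 0.5258 -0.2484  0.0239]
top tip_of lid_end_a 0.81 [ 0.4876 -0.107   0.0201]
top tip_of lid_end_a 0.71 [ 0.5301 -0.2501  0.0236]
top tip_of paint 0.64 [ 0.7398 -0.0827 -0.0006]
top tip_of glass 0.88 [ 0.7161  0.1703 -0.0006]
top tip_of mouse 0.71 [ 0.7593 -0.2081 -0.0022]
scene tip_of lid_grip 0.71 [ 0.5101 -0.1819  0.0406]
scene tip_of lid_end_a 0.72 [ 0.5291 -0.2499  0.0248]
scene tip_of lid_end_a 0.7 [ 0.4901 -0.1111  0.0207]
scene tip_of stand 0.71 [ 0.5032  0.1871 -0.0006]
scene tip_of stand 0.42 [ 0.7342 -0.08    0.0004]
```

View pics/top0.png

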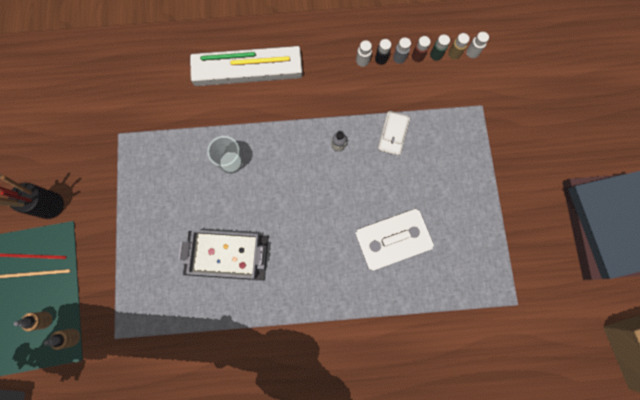

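View pics/scene0.png

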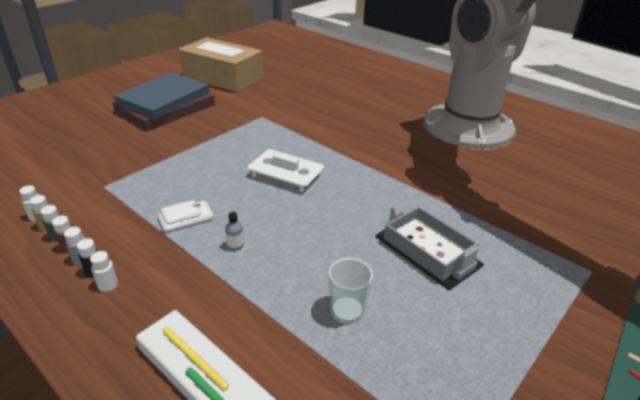

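The top picture shows the stand at about px (226,254), long side nearly left to right. The lid is at (395,240), turned about 16°, with glass (225,153), bottle (340,140) and mouse (395,132) beyond. The network locations agree with this. I'll move above the stand first to get a wrist look.

>>> arm_command(plan=[{"tx": -0.032, "ty": -0.0255, "claw": 0}, {"tx": -0.032, "ty": -0.0255}, {"tx": -0.032, "ty": -0.0255}, {"tx": -0.032, "ty": -0.0255}, {"tx": -0.032, "ty": -0.0255}, {"tx": -0.032, "ty": -0.0255}, {"tx": -0.032, "ty": -0.0255}, {"tx": -0.032, "ty": -0.0255}, {"tx": -0.032, "ty": -0.0255}, {"tx": -0.032, "ty": -0.0255}])

```text
invalid input at $.plan[0]: expected keys claw, tx, ty, tz, ax, ay, az
```

>>> arm_command(plan=[{"tx": -0.027, "ty": -0.0217}, {"tx": -0.027, "ty": -0.0217}, {"tx": -0.027, "ty": -0.0217}, {"az": 7}, {"az": 7}, {"az": 7}, {"az": 7}, {"az": 7}, {"az": 7}, {"az": 7}])

```text
invalid input at $.plan[0]: expected keys claw, tx, ty, tz, ax, ay, az
```

>>> arm_command(plan=[{"az": 7}, {"az": 7}, {"az": 6}, {}, {}, {}, {}, {}, {}, {}])

```text
invalid input at $.plan[0]: expected keys claw, tx, ty, tz, ax, ay, az
```

>>> arm_command(plan=[{"claw": 0, "tx": -0.032, "ty": -0.0255, "tz": 0, "ax": 0, "ay": 0, "az": 0}, {"claw": 0, "tx": -0.032, "ty": -0.0255, "tz": 0, "ax": 0, "ay": 0, "az": 0}, {"claw": 0, "tx": -0.032, "ty": -0.0255, "tz": 0, "ax": 0, "ay": 0, "az": 0}, {"claw": 0, "tx": -0.032, "ty": -0.0255, "tz": 0, "ax": 0, "ay": 0, "az": 0}, {"claw": 0, "tx": -0.032, "ty": -0.0255, "tz": 0, "ax": 0, "ay": 0, "az": 0}, {"claw": 0, "tx": -0.032, "ty": -0.0255, "tz": 0, "ax": 0, "ay": 0, "az": 0}, {"claw": 0, "tx": -0.032, "ty": -0.0255, "tz": 0, "ax": 0, "ay": 0, "az": 0}, {"claw": 0, "tx": -0.032, "ty": -0.0255, "tz": 0, "ax": 0, "ay": 0, "az": 0}, {"claw": 0, "tx": -0.032, "ty": -0.0255, "tz": 0, "ax": 0, "ay": 0, "az": 0}, {"claw": 0, "tx": -0.032, "ty": -0.0255, "tz": 0, "ax": 0, "ay": 0, "az": 0}])

```text
clock: 1.38
tcp_pos: [0.45, 0.2754, 0.4051]
orientation: [0.573, 3.088, 0.001]
contact_force: [0.3, 0.2, 0.3]
grip_width: 0.0857
gripper_force: 0.0
```

>>> arm_command(plan=[{"claw": 0, "tx": -0.027, "ty": -0.0217, "tz": 0, "ax": 0, "ay": 0, "az": 0}, {"claw": 0, "tx": -0.027, "ty": -0.0217, "tz": 0, "ax": 0, "ay": 0, "az": 0}, {"claw": 0, "tx": -0.027, "ty": -0.0217, "tz": 0, "ax": 0, "ay": 0, "az": 0}, {"claw": 0, "tx": 0, "ty": 0, "tz": 0, "ax": 0, "ay": 0, "az": 7}, {"claw": 0, "tx": 0, "ty": 0, "tz": 0, "ax": 0, "ay": 0, "az": 7}, {"claw": 0, "tx": 0, "ty": 0, "tz": 0, "ax": 0, "ay": 0, "az": 7}, {"claw": 0, "tx": 0, "ty": 0, "tz": 0, "ax": 0, "ay": 0, "az": 7}, {"claw": 0, "tx": 0, "ty": 0, "tz": 0, "ax": 0, "ay": 0, "az": 7}, {"claw": 0, "tx": 0, "ty": 0, "tz": 0, "ax": 0, "ay": 0, "az": 7}, {"claw": 0, "tx": 0, "ty": 0, "tz": 0, "ax": 0, "ay": 0, "az": 7}])

```text
clock: 2.22
tcp_pos: [0.5016, 0.1875, 0.4049]
orientation: [1.81, 2.568, 0.001]
contact_force: [0.0, 0.2, 0.0]
grip_width: 0.0855
gripper_force: 0.0
```

>>> arm_command(plan=[{"claw": 0, "tx": 0, "ty": 0, "tz": 0, "ax": 0, "ay": 0, "az": 7}, {"claw": 0, "tx": 0, "ty": 0, "tz": 0, "ax": 0, "ay": 0, "az": 7}, {"claw": 0, "tx": 0, "ty": 0, "tz": 0, "ax": 0, "ay": 0, "az": 6}, {"claw": 0, "tx": 0, "ty": 0, "tz": 0, "ax": 0, "ay": 0, "az": 0}, {"claw": 0, "tx": 0, "ty": 0, "tz": 0, "ax": 0, "ay": 0, "az": 0}, {"claw": 0, "tx": 0, "ty": 0, "tz": 0, "ax": 0, "ay": 0, "az": 0}, {"claw": 0, "tx": 0, "ty": 0, "tz": 0, "ax": 0, "ay": 0, "az": 0}, {"claw": 0, "tx": 0, "ty": 0, "tz": 0, "ax": 0, "ay": 0, "az": 0}, {"claw": 0, "tx": 0, "ty": 0, "tz": 0, "ax": 0, "ay": 0, "az": 0}, {"claw": 0, "tx": 0, "ty": 0, "tz": 0, "ax": 0, "ay": 0, "az": 0}])

```text
clock: 3.05
tcp_pos: [0.5016, 0.1874, 0.4047]
orientation: [-2.221, -2.222, -0.0]
contact_force: [-0.1, 0.0, 0.7]
grip_width: 0.0854
gripper_force: 0.0
```

```bash
python3 - <<'E'
from h import *
o=r.get_obs();print(o["clock"],o["tcp_pos"],o["joints"],o["contact_force"]);M=R.from_rotvec(o["orientation"]).as_matrix();print(M)
T,im=snap("wrist","w1.png")
for t in("stand","clip_a"):
    find(T,"wrist",t);find(T,"wrist",t,"boxes_of")
E
```

```text
3.05 [0.5016 0.1874 0.4047] [-0.8244  0.2566  0.4198  1.9118 -0.1234  0.9981 -0.3496] [-0.1264  0.0121  0.725 ]
[[-0.0001  1.      0.    ]
 [ 1.      0.0001  0.0001]
 [ 0.0001  0.     -1.    ]]
wrist tip_of stand 0.62 [ 0.51    0.1886 -0.0019]
wrist boxes_of stand 0.86 [0.5081 0.193  0.0159]Traceback (most recent call last):
  File "<stdin>", line 5, in <module>
  File "h.py", line 16, in find
    for d in getattr(r,fn)(t,name)[:n]:
             ~~~~~~~~~~~~~^^^^^^^^
ValueError: it knows: glass, lid_end, lid_grip, mouse, paint, stand
```

View pics/w1.png

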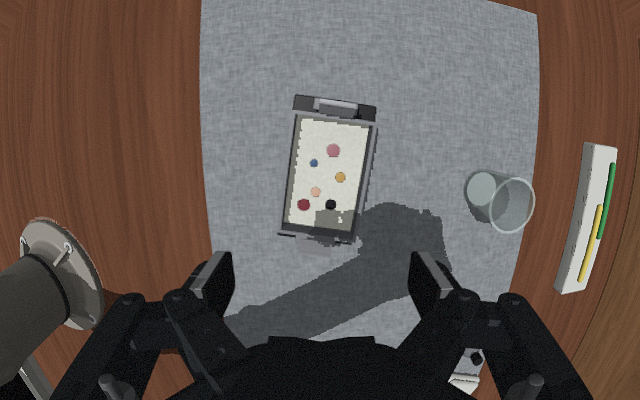

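The tray is at about px (330,175), turned a few degrees. The glass is at (500,205), well clear. I'll rectify the picture onto the rim's height to measure the stand pose.

```bash
cat >> h.py <<'E'
def project(T,P,m=None):
    m=m or r.camera_model("wrist");c=(np.asarray(P)-T[:3,3])@T[:3,:3];v=c*[1,-1,-1]
    rr=np.hypot(v[...,0],v[...,1]);k=np.arctan2(rr,v[...,2])/np.maximum(rr,1e-9)
    return np.stack([m["fx"]*k*v[...,0]+m["cx"],m["fy"]*k*v[...,1]+m["cy"]],-1)
def unproject(T,px,z,m=None):
    m=m or r.camera_model("wrist");d=(np.asarray(px,float)-[m["cx"],m["cy"]])/m["fx"];th=np.linalg.norm(d,axis=-1,keepdims=True)
    v=np.concatenate([d/np.maximum(th,1e-9)*np.sin(th),np.cos(th)],-1)*[1,-1,-1]@T[:3,:3].T
    return T[:3,3]+v*((z-T[2,3])/v[...,2:])
def rect(T,im,z,c,half,s,f):  # world top view: right=+x, up=+y, s px per m
    n=int(2*half*s);g=(np.arange(n)+.5)/s-half;X,Y=np.meshgrid(c[0]+g,c[1]-g)
    p=project(T,np.stack([X,Y,np.full_like(X,z)],-1)).astype(np.float32)
    o=cv2.remap(im,p[...,0],p[...,1],cv2.INTER_CUBIC);cv2.imwrite("pics/"+f,o[:,:,::-1]);return o
E
python3 - <<'E'
from h import *
im=cv2.imread("pics/w1.png")[:,:,::-1].copy();T=cam("wrist");np.save("T1.npy",T)
a=rect(T,im,.046,(.51,.19),.12,2500,"r1.png")
print(unproject(T,[[294,95],[376,106],[278,237]],.008))
E
```

```text
[[0.4707 0.282  0.008 ]
 [0.5666 0.2699 0.008 ]
 [0.4468 0.1054 0.008 ]]
```

View pics/r1.png

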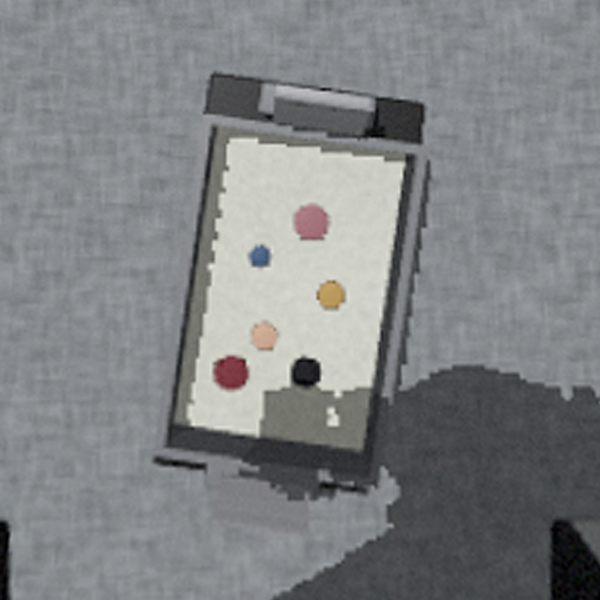

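Stand corners unproject to 97 × 178 mm (98 × 178 expected), centre about (0.507, 0.188), yaw about −7.6°. I'll refine this with an edge fit, and move over the lid in the meantime.

>>> arm_command(plan=[{"claw": 0, "tx": -0.041, "ty": 0.001, "tz": 0, "ax": 0, "ay": 0, "az": 0}, {"claw": 0, "tx": -0.041, "ty": 0.001, "tz": 0, "ax": 0, "ay": 0, "az": 0}, {"claw": 0, "tx": -0.041, "ty": 0.001, "tz": 0, "ax": 0, "ay": 0, "az": 0}, {"claw": 0, "tx": -0.041, "ty": 0.001, "tz": 0, "ax": 0, "ay": 0, "az": 0}, {"claw": 0, "tx": -0.041, "ty": 0.001, "tz": 0, "ax": 0, "ay": 0, "az": 0}, {"claw": 0, "tx": -0.041, "ty": 0.001, "tz": 0, "ax": 0, "ay": 0, "az": 0}, {"claw": 0, "tx": -0.041, "ty": 0.001, "tz": 0, "ax": 0, "ay": 0, "az": 0}, {"claw": 0, "tx": -0.041, "ty": 0.001, "tz": 0, "ax": 0, "ay": 0, "az": 0}, {"claw": 0, "tx": -0.041, "ty": 0.001, "tz": 0, "ax": 0, "ay": 0, "az": 0}, {"claw": 0, "tx": 0, "ty": 0, "tz": 0, "ax": 0, "ay": 0, "az": -7}])

```text
clock: 4.03
tcp_pos: [0.5088, -0.19, 0.4055]
orientation: [2.092, 2.338, -0.004]
contact_force: [-0.1, -0.7, 0.4]
grip_width: 0.0851
gripper_force: 0.0
```

>>> arm_command(plan=[{"claw": 0, "tx": 0, "ty": 0, "tz": 0, "ax": 0, "ay": 0, "az": -7}, {"claw": 0, "tx": 0, "ty": 0, "tz": 0, "ax": 0, "ay": 0, "az": -2.4}, {"claw": 0, "tx": 0, "ty": 0, "tz": 0, "ax": 0, "ay": 0, "az": 0}, {"claw": 0, "tx": 0, "ty": 0, "tz": 0, "ax": 0, "ay": 0, "az": 0}, {"claw": 0, "tx": 0, "ty": 0, "tz": 0, "ax": 0, "ay": 0, "az": 0}, {"claw": 0, "tx": 0, "ty": 0, "tz": 0, "ax": 0, "ay": 0, "az": 0}, {"claw": 0, "tx": 0, "ty": 0, "tz": 0, "ax": 0, "ay": 0, "az": 0}, {"claw": 0, "tx": 0, "ty": 0, "tz": 0, "ax": 0, "ay": 0, "az": 0}, {"claw": 0, "tx": 0, "ty": 0, "tz": 0, "ax": 0, "ay": 0, "az": 0}, {"claw": 0, "tx": 0, "ty": 0, "tz": 0, "ax": 0, "ay": 0, "az": 0}])

```text
clock: 4.87
tcp_pos: [0.5105, -0.1814, 0.4047]
orientation: [-1.882, -2.515, 0.0]
contact_force: [-0.4, 0.3, -0.3]
grip_width: 0.0854
gripper_force: 0.0
```

```bash
cat >> h.py <<'E'
from scipy.optimize import minimize
def box(a,b,z,n=60):
    t=np.linspace(-1,1,n);o=np.ones(n)
    return np.concatenate([np.c_[t*a,o*b,o*z],np.c_[t*a,-o*b,o*z],np.c_[o*a,t*b,o*z],np.c_[-o*a,t*b,o*z]])
def fit(T,im,model,x0,h=False):
    g=cv2.GaussianBlur(cv2.cvtColor(im,cv2.COLOR_RGB2GRAY).astype(np.float32),(0,0),1.0)
    E=np.sqrt(np.hypot(cv2.Sobel(g,5,1,0),cv2.Sobel(g,5,0,1)))
    def cost(p,E=E):
        P=model(p[3] if h else 0);P=P@R.from_euler("z",p[2]).as_matrix().T+[p[0],p[1],0]
        q=project(T,P).astype(np.float32);return -cv2.remap(E,q[:,:1],q[:,1:],1).mean()
    p=np.array(x0,float)
    for s in (2.5,0):
        G=cv2.GaussianBlur(E,(0,0),s) if s else E
        d=np.diag([.004,.004,.03]+([.004] if h else []));
        p=minimize(cost,p,args=(G,),method="Nelder-Mead",options=dict(initial_simplex=np.vstack([p]+[p+e for e in d]),xatol=1e-5,fatol=1e-4)).x
    return p,cost(p)
E
python3 - <<'E'
from h import *
o=r.get_obs();print(o["clock"],o["tcp_pos"],R.from_rotvec(o["orientation"]).as_matrix()[:2,1])
T,im=snap("wrist","w2.png");np.save("T2.npy",T)
find(T,"wrist","lid_grip");find(T,"wrist","lid_end_a")
print("lid",fit(T,im,lambda h:box(.046,.074,.026),[.511,-.18,.286]))
s=cv2.imread("pics/w1.png")[:,:,::-1].copy();T1=np.load("T1.npy")
m=lambda h:np.concatenate([box(.049,.089,.008),box(.046,.070,h),box(.042,.066,h)])
for h0 in(.043,.048):print("stand",fit(T1,s,m,[.5067,.1877,-.133,h0],True))
print("base",fit(T1,s,lambda h:box(.049,.089,.008),[.5067,.1877,-.133]))
print("rim",fit(T1,s,lambda h:np.concatenate([box(.046,.070,.046),box(.042,.066,.046)]),[.5067,.1877,-.133]))
rect(T,im,.026,(.511,-.18),.12,2500,"r2.png")
E
```

```text
4.8667 [ 0.5105 -0.1814  0.4047] [0.9594 0.2821]
wrist tip_of lid_grip 0.7 [ 0.5067 -0.1812  0.0376]
wrist tip_of lid_end_a 0.83 [ 0.4923 -0.1067  0.0174]
wrist tip_of lid_end_a 0.75 [ 0.5267 -0.2479  0.0184]
lid (array([ 0.5092, -0.1782,  0.2642]), np.float32(-11.898085))
stand (array([ 0.5097,  0.1879, -0.1476,  0.0422]), np.float32(-9.97219))
stand (array([ 0.5097,  0.1879, -0.1475,  0.0424]), np.float32(-9.972765))
base (array([ 0.5096,  0.1876, -0.1484]), np.float32(-10.287731))
rim (array([ 0.5091,  0.1849, -0.1451]), np.float32(-9.78926))
```

View pics/r2.png

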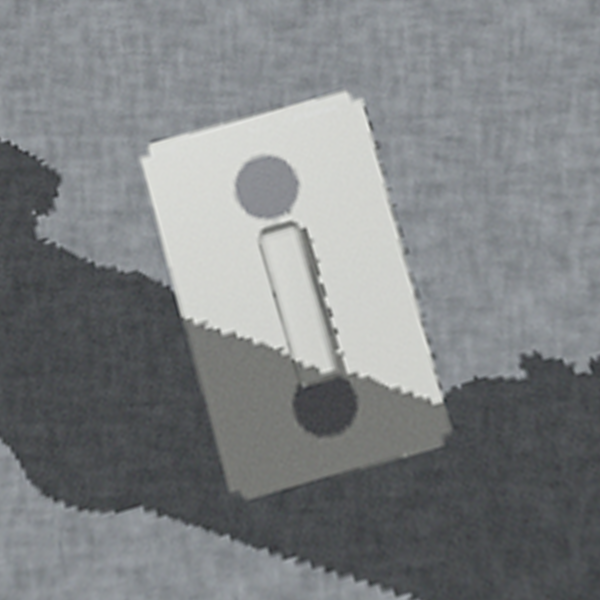

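The lid's thumb marks are at px (268,187) and (326,405) in the rectified view, 90.2 mm apart as expected. That gives centre (0.5095, −0.1783) and yaw 15°, which agrees with the fit. I'll go down and grasp the bar.

>>> arm_command(plan=[{"claw": 0, "tx": 0.0034, "ty": -0.0003, "tz": 0.005, "ax": 0, "ay": 0, "az": 1.3}, {"claw": 0, "tx": 0, "ty": 0, "tz": 0.025, "ax": 0, "ay": 0, "az": 0}, {"claw": 0, "tx": 0, "ty": 0, "tz": 0.025, "ax": 0, "ay": 0, "az": 0}, {"claw": 0, "tx": 0, "ty": 0, "tz": 0.025, "ax": 0, "ay": 0, "az": 0}, {"claw": 0, "tx": 0, "ty": 0, "tz": 0.025, "ax": 0, "ay": 0, "az": 0}, {"claw": 0, "tx": 0, "ty": 0, "tz": 0.025, "ax": 0, "ay": 0, "az": 0}, {"claw": 0, "tx": 0, "ty": 0, "tz": 0.025, "ax": 0, "ay": 0, "az": 0}, {"claw": 0, "tx": 0, "ty": 0, "tz": 0.015, "ax": 0, "ay": 0, "az": 0}, {"claw": 0, "tx": 0, "ty": 0, "tz": 0.012, "ax": 0, "ay": 0, "az": 0}, {"claw": 0, "tx": 0, "ty": 0, "tz": 0.008, "ax": 0, "ay": 0, "az": 0}])

```text
clock: 5.85
tcp_pos: [0.5089, -0.1781, 0.2132]
orientation: [-1.911, -2.492, 0.001]
contact_force: [-0.4, -0.1, 0.1]
grip_width: 0.0852
gripper_force: 0.0
```

>>> arm_command(plan=[{"claw": 0, "tx": 0, "ty": 0, "tz": 0.006, "ax": 0, "ay": 0, "az": 0}, {"claw": 0, "tx": 0, "ty": 0, "tz": 0.006, "ax": 0, "ay": 0, "az": 0}, {"claw": 1, "tx": 0, "ty": 0, "tz": 0, "ax": 0, "ay": 0, "az": 0}, {"claw": 1, "tx": 0, "ty": 0, "tz": 0, "ax": 0, "ay": 0, "az": 0}, {"claw": 1, "tx": 0, "ty": 0, "tz": 0, "ax": 0, "ay": 0, "az": 0}, {"claw": 1, "tx": 0, "ty": 0, "tz": 0, "ax": 0, "ay": 0, "az": 0}, {"claw": 1, "tx": 0, "ty": 0, "tz": 0, "ax": 0, "ay": 0, "az": 0}, {"claw": 1, "tx": 0, "ty": 0, "tz": 0, "ax": 0, "ay": 0, "az": 0}, {"claw": 1, "tx": 0, "ty": 0, "tz": 0, "ax": 0, "ay": 0, "az": 0}, {"claw": 1, "tx": 0, "ty": 0, "tz": 0, "ax": 0, "ay": 0, "az": 0}], squeeze=40)

```text
clock: 6.68
tcp_pos: [0.5096, -0.1783, 0.2031]
orientation: [1.91, 2.493, 0.001]
contact_force: [0.8, -0.4, 4.9]
grip_width: 0.0147
gripper_force: 42.3
```

>>> arm_command(plan=[{"claw": 1, "tx": 0, "ty": 0, "tz": -0.005, "ax": 0, "ay": 0, "az": 0}, {"claw": 1, "tx": 0, "ty": 0, "tz": -0.015, "ax": 0, "ay": 0, "az": 0}, {"claw": 1, "tx": 0, "ty": 0, "tz": -0.02, "ax": 0, "ay": 0, "az": 0}, {"claw": 1, "tx": 0, "ty": 0, "tz": -0.02, "ax": 0, "ay": 0, "az": 3.8}, {"claw": 1, "tx": 0, "ty": 0, "tz": -0.02, "ax": 0, "ay": 0, "az": 4}, {"claw": 1, "tx": 0, "ty": 0, "tz": -0.02, "ax": 0, "ay": 0, "az": 4}, {"claw": 1, "tx": 0, "ty": 0, "tz": -0.02, "ax": 0, "ay": 0, "az": 4}, {"claw": 1, "tx": 0, "ty": 0, "tz": 0, "ax": 0, "ay": 0, "az": 4}, {"claw": 1, "tx": 0, "ty": 0, "tz": 0, "ax": 0, "ay": 0, "az": 3.8}, {"claw": 1, "tx": 0, "ty": 0, "tz": 0, "ax": 0, "ay": 0, "az": 0}])

```text
clock: 7.52
tcp_pos: [0.509, -0.1782, 0.323]
orientation: [-2.382, -2.048, -0.0]
contact_force: [-0.6, 0.6, -1.0]
grip_width: 0.0152
gripper_force: 41.8
```

>>> arm_command(plan=[{"claw": 1, "tx": 0.02, "ty": -0.003, "tz": 0, "ax": 0, "ay": 0, "az": 0}, {"claw": 1, "tx": 0.03, "ty": -0.0045, "tz": 0, "ax": 0, "ay": 0, "az": 0}, {"claw": 1, "tx": 0.04, "ty": -0.006, "tz": 0, "ax": 0, "ay": 0, "az": 0}, {"claw": 1, "tx": 0.04, "ty": -0.006, "tz": 0, "ax": 0, "ay": 0, "az": 0}, {"claw": 1, "tx": 0.04, "ty": -0.006, "tz": 0, "ax": 0, "ay": 0, "az": 0}, {"claw": 1, "tx": 0.04, "ty": -0.006, "tz": 0, "ax": 0, "ay": 0, "az": 0}, {"claw": 1, "tx": 0.04, "ty": -0.006, "tz": 0, "ax": 0, "ay": 0, "az": 0}, {"claw": 1, "tx": 0.04, "ty": -0.006, "tz": 0, "ax": 0, "ay": 0, "az": 0}, {"claw": 1, "tx": 0.04, "ty": -0.006, "tz": 0, "ax": 0, "ay": 0, "az": 0}, {"claw": 1, "tx": 0.02, "ty": -0.003, "tz": 0, "ax": 0, "ay": 0, "az": 0}])

```text
clock: 8.35
tcp_pos: [0.5082, 0.1813, 0.3223]
orientation: [-2.371, -2.059, -0.001]
contact_force: [0.6, 1.0, -0.5]
grip_width: 0.0153
gripper_force: 41.8
```

>>> arm_command(plan=[{"claw": 1, "tx": 0.012, "ty": -0.0015, "tz": 0, "ax": 0, "ay": 0, "az": 0}, {"claw": 1, "tx": 0, "ty": 0, "tz": 0, "ax": 0, "ay": 0, "az": 0}, {"claw": 1, "tx": 0, "ty": 0, "tz": 0, "ax": 0, "ay": 0, "az": 0}, {"claw": 1, "tx": 0, "ty": 0, "tz": 0, "ax": 0, "ay": 0, "az": 0}, {"claw": 1, "tx": 0, "ty": 0, "tz": 0, "ax": 0, "ay": 0, "az": 0}, {"claw": 1, "tx": 0, "ty": 0, "tz": 0, "ax": 0, "ay": 0, "az": 0}, {"claw": 1, "tx": 0, "ty": 0, "tz": 0, "ax": 0, "ay": 0, "az": 0}, {"claw": 1, "tx": 0, "ty": 0, "tz": 0, "ax": 0, "ay": 0, "az": 0}, {"claw": 1, "tx": 0, "ty": 0, "tz": 0, "ax": 0, "ay": 0, "az": 0}, {"claw": 1, "tx": 0, "ty": 0, "tz": 0, "ax": 0, "ay": 0, "az": 0}])

```text
clock: 9.18
tcp_pos: [0.5095, 0.1875, 0.3227]
orientation: [-2.38, -2.05, -0.0]
contact_force: [0.8, 0.7, -1.2]
grip_width: 0.0152
gripper_force: 41.8
```

```bash
python3 - <<'E'
from h import *
o=r.get_obs();print(o["clock"],o["tcp_pos"],o["contact_force"]);M=R.from_rotvec(o["orientation"]).as_matrix();print(M[:2,1],M[2,2])
T,im=snap("wrist","w3.png");np.save("T3.npy",T)
find(T,"wrist","lid_grip");find(T,"wrist","lid_end_a")
y=np.arctan2(M[1,1],M[0,1]);z=o["tcp_pos"][2]-.177
p0=[*o["tcp_pos"][:2],y]
print(y,p0);print("lid",z,fit(T,im,lambda h:box(.046,.074,z),p0))
print("lid+h",fit(T,im,lambda h:box(.046,.074,h),p0+[z],True))
E
```

```text
9.1833 [0.5095 0.1875 0.3227] [ 0.7705  0.6959 -1.214 ]
[ 0.9889 -0.1483] -0.9999999990011604
wrist tip_of lid_grip 0.88 [0.5066 0.1847 0.1551]
wrist tip_of lid_end_a 0.97 [0.5237 0.2621 0.1352]
wrist tip_of lid_end_a 0.79 [0.496  0.1138 0.1385]
-0.14884184033248563 [np.float64(0.5094636045621075), np.float64(0.18752547361537467), np.float64(-0.14884184033248563)]
lid 0.14571333711747642 (array([ 0.5098,  0.1877, -0.1459]), np.float32(-8.508356))
lid+h (array([ 0.5098,  0.1877, -0.1482,  0.1449]), np.float32(-8.609292))
```

View pics/w3.png

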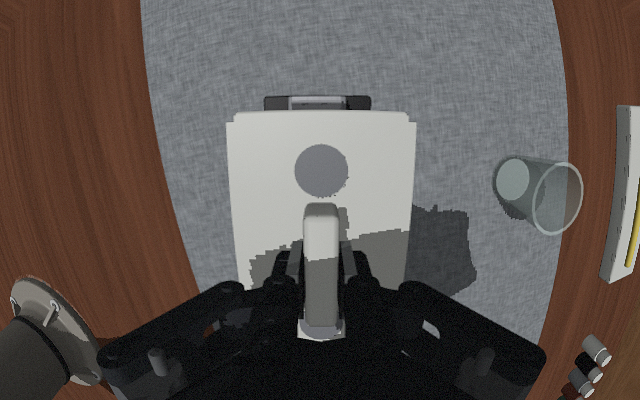

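The lid is held straight, fit (0.5098, 0.1877, yaw −8.5°), and sits over the stand fit. The visible far stand corners (264,97) and (370,97) are centred about 4 px left of the lid (321), though, so I'll check the stand fit by overlay.

```bash
python3 - <<'E'
from h import *
def draw(im,T,p,crop,s,col,h):
    x0,y0,x1,y1=crop
    for b in ([box(.049,.089,.008)]+([box(.046,.070,h),box(.042,.066,h)])):
        P=b@R.from_euler("z",p[2]).as_matrix().T+[p[0],p[1],0]
        for q in (project(T,P)-[x0-.5,y0-.5])*s: 
            if 0<=q[0]<im.shape[1] and 0<=q[1]<im.shape[0]: cv2.circle(im,(int(q[0]),int(q[1])),0,col,-1)
out=np.zeros((590,800,3),np.uint8)
for f,Tf,crop,s,ox in(("w1","T1.npy",(265,85,395,250),3.5,0),("w3","T3.npy",(252,85,384,120),2.6,456)):
    T=np.load(Tf);im=cv2.imread(f"pics/{f}.png");c=im[crop[1]:crop[3],crop[0]:crop[2]];c=cv2.resize(c,None,fx=s,fy=s,interpolation=cv2.INTER_CUBIC)
    d=c.copy();draw(d,T,(.5096,.1878,-.148),crop,s,(0,0,255),.0425);draw(d,T,(.5067,.1877,-.133),crop,s,(0,255,0),.046)
    out[:c.shape[0],ox:ox+c.shape[1]]=d
    if f=="w3":out[120:120+c.shape[0],ox:ox+c.shape[1]]=c
cv2.imwrite("pics/ov.png",out)
# numeric: stand top edge side corners by dark mask row profile in both
for f in("w1","w3"):
    g=cv2.cvtColor(cv2.imread(f"pics/{f}.png"),6)
    for y in(98,100,102,104):
        d=np.where(g[y,250:400]<70)[0]+250;print(f,y,d.min() if len(d) else None,d.max() if len(d) else None)
E
```

```text
w1 98 295 295
w1 100 308 340
w1 102 294 313
w1 104 294 363
w3 98 265 370
w3 100 264 370
w3 102 264 370
w3 104 264 370
```

View pics/ov.png

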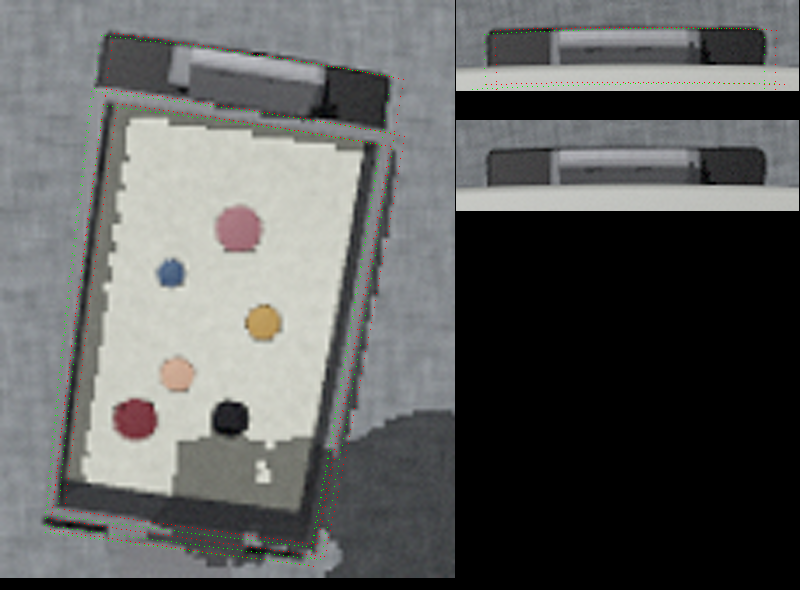

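The hand-measured pose (green) matches the far corners in both views. The earlier fit was pulled by the shadow on the right, so I'll refit with signed edges on the trusted segments only.

```bash
python3 - <<'E'
from h import *
def seg(a,b,n,z): t=np.linspace(0,1,40)[:,None];return np.hstack([np.array(a)+(np.array(b)-a)*t,np.full((40,1),z)]),np.tile([n[0],n[1],0],(40,1))
def G(f,s):
    g=cv2.GaussianBlur(cv2.cvtColor(cv2.imread(f"pics/{f}.png"),6).astype(np.float32),(0,0),s);return g
T1,T3=np.load("T1.npy"),np.load("T3.npy")
def S(h):
    st=[seg((-.049,.074),(-.049,.087),(-1,0),.008),seg((.049,.074),(.049,.087),(1,0),.008),seg((-.047,.089),(.047,.089),(0,1),.008)]
    inn=[seg((-.04,.066),(.04,.066),(0,1),h),seg((-.042,-.06),(-.042,.06),(-1,0),h),seg((.042,-.06),(.042,.06),(1,0),h),seg((-.04,-.066),(.04,-.066),(0,-1),h)]
    return st,inn
def val(T,g,segs,p,d=.0015):
    M=R.from_euler("z",p[2]).as_matrix();v=0
    for P,N in segs:
        f=lambda e:(lambda q:cv2.remap(g,q[:,:1],q[:,1:],1))(project(T,(P+N*e)@M.T+[p[0],p[1],0]).astype(np.float32))
        v+=np.clip(f(d)-f(-d),-20,60).mean()
    return v
for use in("all","nostand","now3"):
  for x0 in([.5067,.1877,-.133,.046],[.5096,.1878,-.148,.043]):
    p=np.array(x0)
    for s in(1.8,.8):
        g1,g3=G("w1",s),G("w3",s)
        def c(p):
            st,inn=S(p[3]);return -(val(T1,g1,inn,p)+(0 if use=="nostand" else val(T1,g1,st,p))+(val(T3,g3,st,p) if use=="all" else 0))
        p=minimize(c,p,method="Nelder-Mead",options=dict(initial_simplex=np.vstack([p]+[p+e for e in np.diag([.003,.003,.02,.003])]),maxiter=2000)).x
    print(use,p,c(p))
E
```

```text
Traceback (most recent call last):
  File "h.py", line 19, in project
    m=m or r.camera_model("wrist");c=(np.asarray(P)-T[:3,3])@T[:3,:3];v=c*[1,-1,-1]
           ~~~~~~~~~~~~~~^^^^^^^^^
ValueError: time passes only in moves, steps and waits
```

```bash
sed -i 's/^import numpy as np, cv2/import numpy as np, cv2, functools/; s/^from bench import r/from bench import r\nwm=functools.cache(lambda:r.camera_model("wrist"))/; s/m=m or r.camera_model("wrist")/m=m or wm()/' h.py
cat > sfit.py <<'E'
from h import *
def seg(a,b,n,z): t=np.linspace(0,1,40)[:,None];return np.hstack([np.array(a)+(np.array(b)-a)*t,np.full((40,1),z)]),np.tile([n[0],n[1],0],(40,1))
def G(f,s): return cv2.GaussianBlur(cv2.cvtColor(cv2.imread(f"pics/{f}.png"),6).astype(np.float32),(0,0),s)
def S(h):
    st=[seg((-.049,.074),(-.049,.087),(-1,0),.008),seg((.049,.074),(.049,.087),(1,0),.008),seg((-.047,.089),(.047,.089),(0,1),.008)]
    inn=[seg((-.04,.066),(.04,.066),(0,1),h),seg((-.042,-.06),(-.042,.06),(-1,0),h),seg((.042,-.06),(.042,.06),(1,0),h),seg((-.04,-.066),(.04,-.066),(0,-1),h)]
    return st,inn
def val(T,g,segs,p,d=.0015):
    M=R.from_euler("z",p[2]).as_matrix();v=0
    for P,N in segs:
        f=lambda e:(lambda q:cv2.remap(g,q[:,:1],q[:,1:],1))(project(T,(P+N*e)@M.T+[p[0],p[1],0]).astype(np.float32))
        v+=np.clip(f(d)-f(-d),-20,60).mean()
    return v
E
python3 - <<'E'
from sfit import *
T1,T3=np.load("T1.npy"),np.load("T3.npy")
for use in("all","nostand","now3"):
  for x0 in([.5067,.1877,-.133,.046],[.5096,.1878,-.148,.043]):
    p=np.array(x0)
    for s in(1.8,.8):
        g1,g3=G("w1",s),G("w3",s)
        def c(p):
            st,inn=S(p[3]);return -(val(T1,g1,inn,p)+(0 if use=="nostand" else val(T1,g1,st,p))+(val(T3,g3,st,p) if use=="all" else 0))
        p=minimize(c,p,method="Nelder-Mead",options=dict(initial_simplex=np.vstack([p]+[p+e for e in np.diag([.003,.003,.02,.003])]),maxiter=2000)).x
    print(use,p,c(p))
E
```

```text
all [ 0.5062  0.1895 -0.1488  0.0442] -436.15204
all [ 0.5062  0.1895 -0.1489  0.0444] -435.99518
nostand [ 0.5062  0.1889 -0.1469  0.0433] -158.99255
nostand [ 0.5133  0.1877 -0.1491  0.0429] -60.6035
now3 [ 0.5062  0.1892 -0.1476  0.0439] -304.16702
now3 [ 0.5062  0.1892 -0.1479  0.0438] -304.0904
```

Both starts now agree on the stand at (0.5062, 0.1892, yaw −0.148) with the rim about 44 mm up. I'll shift the lid by −3.6 / +1.4 mm and lower it to just above the rim.

>>> arm_command(plan=[{"claw": 1, "tx": 0.0008, "ty": -0.0038, "tz": 0.005, "ax": 0, "ay": 0, "az": 0}, {"claw": 1, "tx": 0, "ty": 0, "tz": 0.012, "ax": 0, "ay": 0, "az": 0}, {"claw": 1, "tx": 0, "ty": 0, "tz": 0.012, "ax": 0, "ay": 0, "az": 0}, {"claw": 1, "tx": 0, "ty": 0, "tz": 0.012, "ax": 0, "ay": 0, "az": 0}, {"claw": 1, "tx": 0, "ty": 0, "tz": 0.01, "ax": 0, "ay": 0, "az": 0}, {"claw": 1, "tx": 0, "ty": 0, "tz": 0.008, "ax": 0, "ay": 0, "az": 0}, {"claw": 1, "tx": 0, "ty": 0, "tz": 0.005, "ax": 0, "ay": 0, "az": 0}, {"claw": 1, "tx": 0, "ty": 0, "tz": 0.003, "ax": 0, "ay": 0, "az": 0}, {"claw": 1, "tx": 0, "ty": 0, "tz": 0, "ax": 0, "ay": 0, "az": 0}, {"claw": 1, "tx": 0, "ty": 0, "tz": 0, "ax": 0, "ay": 0, "az": 0}])

```text
clock: 10.17
tcp_pos: [0.506, 0.189, 0.2558]
orientation: [2.38, 2.05, 0.0]
contact_force: [-0.1, 0.5, -0.6]
grip_width: 0.0151
gripper_force: 41.8
```

```bash
python3 - <<'E'
from h import *
o=r.get_obs();print(o["clock"],o["tcp_pos"],o["contact_force"],o["moment"])
T,im=snap("wrist","w4.png")
find(T,"wrist","lid_grip");find(T,"wrist","lid_end_a")
cv2.imwrite("pics/w4c.png",cv2.resize(im[40:300,170:470,::-1],None,fx=2,fy=2,interpolation=2))
E
```

```text
10.1667 [0.506  0.189  0.2558] [-0.1055  0.4633 -0.6252] [-0.04    0.0089  0.0339]
wrist tip_of lid_grip 0.65 [0.5049 0.1851 0.0901]
wrist tip_of lid_end_a 0.92 [0.4964 0.117  0.0724]
wrist tip_of lid_end_a 0.59 [0.5214 0.2622 0.0713]
```

View pics/w4c.png

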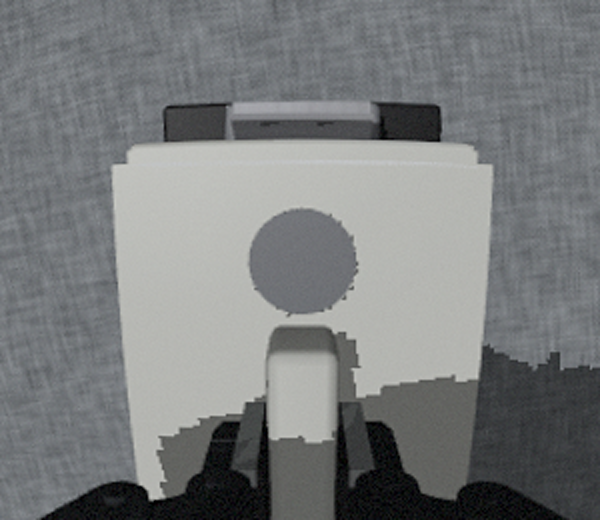

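The stand edge (164–441) and lid (112–493) are now both centred at about px 302.5 and parallel. I'll lower it slowly while watching the force.

>>> arm_command(plan=[{"claw": 1, "tx": 0, "ty": 0, "tz": 0.001, "ax": 0, "ay": 0, "az": 0}, {"claw": 1, "tx": 0, "ty": 0, "tz": 0.001, "ax": 0, "ay": 0, "az": 0}, {"claw": 1, "tx": 0, "ty": 0, "tz": 0.001, "ax": 0, "ay": 0, "az": 0}, {"claw": 1, "tx": 0, "ty": 0, "tz": 0.001, "ax": 0, "ay": 0, "az": 0}, {"claw": 1, "tx": 0, "ty": 0, "tz": 0.001, "ax": 0, "ay": 0, "az": 0}, {"claw": 1, "tx": 0, "ty": 0, "tz": 0.001, "ax": 0, "ay": 0, "az": 0}, {"claw": 1, "tx": 0, "ty": 0, "tz": 0, "ax": 0, "ay": 0, "az": 0}, {"claw": 1, "tx": 0, "ty": 0, "tz": 0, "ax": 0, "ay": 0, "az": 0}, {"claw": 1, "tx": 0, "ty": 0, "tz": 0, "ax": 0, "ay": 0, "az": 0}, {"claw": 1, "tx": 0, "ty": 0, "tz": 0, "ax": 0, "ay": 0, "az": 0}])

```text
clock: 11.15
tcp_pos: [0.5058, 0.189, 0.2497]
orientation: [-2.38, -2.05, -0.0]
contact_force: [-0.2, -0.1, -1.1]
grip_width: 0.0153
gripper_force: 41.8
```

>>> arm_command(plan=[{"claw": 1, "tx": 0, "ty": 0, "tz": 0.0005, "ax": 0, "ay": 0, "az": 0}, {"claw": 1, "tx": 0, "ty": 0, "tz": 0.0005, "ax": 0, "ay": 0, "az": 0}, {"claw": 1, "tx": 0, "ty": 0, "tz": 0.0005, "ax": 0, "ay": 0, "az": 0}, {"claw": 1, "tx": 0, "ty": 0, "tz": 0.0005, "ax": 0, "ay": 0, "az": 0}, {"claw": 1, "tx": 0, "ty": 0, "tz": 0, "ax": 0, "ay": 0, "az": 0}, {"claw": 1, "tx": 0, "ty": 0, "tz": 0, "ax": 0, "ay": 0, "az": 0}, {"claw": 1, "tx": 0, "ty": 0, "tz": 0, "ax": 0, "ay": 0, "az": 0}, {"claw": 1, "tx": 0, "ty": 0, "tz": 0, "ax": 0, "ay": 0, "az": 0}, {"claw": 1, "tx": 0, "ty": 0, "tz": 0, "ax": 0, "ay": 0, "az": 0}, {"claw": 1, "tx": 0, "ty": 0, "tz": 0, "ax": 0, "ay": 0, "az": 0}])

```text
clock: 11.98
tcp_pos: [0.5058, 0.189, 0.2477]
orientation: [2.38, 2.05, 0.0]
contact_force: [0.4, -0.0, -1.8]
grip_width: 0.0151
gripper_force: 41.8
```

>>> arm_command(plan=[{"claw": 1, "tx": 0, "ty": 0, "tz": 0.0005, "ax": 0, "ay": 0, "az": 0}, {"claw": 1, "tx": 0, "ty": 0, "tz": 0.0005, "ax": 0, "ay": 0, "az": 0}, {"claw": 1, "tx": 0, "ty": 0, "tz": 0.0005, "ax": 0, "ay": 0, "az": 0}, {"claw": 1, "tx": 0, "ty": 0, "tz": 0.0005, "ax": 0, "ay": 0, "az": 0}, {"claw": 1, "tx": 0, "ty": 0, "tz": 0, "ax": 0, "ay": 0, "az": 0}, {"claw": 1, "tx": 0, "ty": 0, "tz": 0, "ax": 0, "ay": 0, "az": 0}, {"claw": 1, "tx": 0, "ty": 0, "tz": 0, "ax": 0, "ay": 0, "az": 0}, {"claw": 1, "tx": 0, "ty": 0, "tz": 0, "ax": 0, "ay": 0, "az": 0}, {"claw": 1, "tx": 0, "ty": 0, "tz": 0, "ax": 0, "ay": 0, "az": 0}, {"claw": 1, "tx": 0, "ty": 0, "tz": 0, "ax": 0, "ay": 0, "az": 0}])

```text
clock: 12.82
tcp_pos: [0.5058, 0.1891, 0.2457]
orientation: [-2.38, -2.05, -0.0]
contact_force: [0.8, -0.4, -1.2]
grip_width: 0.0152
gripper_force: 41.8
```

>>> arm_command(plan=[{"claw": 1, "tx": 0, "ty": 0, "tz": 0.0005, "ax": 0, "ay": 0, "az": 0}, {"claw": 1, "tx": 0, "ty": 0, "tz": 0.0005, "ax": 0, "ay": 0, "az": 0}, {"claw": 1, "tx": 0, "ty": 0, "tz": 0.0005, "ax": 0, "ay": 0, "az": 0}, {"claw": 1, "tx": 0, "ty": 0, "tz": 0, "ax": 0, "ay": 0, "az": 0}, {"claw": 1, "tx": 0, "ty": 0, "tz": 0, "ax": 0, "ay": 0, "az": 0}, {"claw": 1, "tx": 0, "ty": 0, "tz": 0, "ax": 0, "ay": 0, "az": 0}, {"claw": 1, "tx": 0, "ty": 0, "tz": 0, "ax": 0, "ay": 0, "az": 0}, {"claw": 1, "tx": 0, "ty": 0, "tz": 0, "ax": 0, "ay": 0, "az": 0}, {"claw": 1, "tx": 0, "ty": 0, "tz": 0, "ax": 0, "ay": 0, "az": 0}, {"claw": 1, "tx": 0, "ty": 0, "tz": 0, "ax": 0, "ay": 0, "az": 0}])

```text
clock: 13.65
tcp_pos: [0.5058, 0.189, 0.2442]
orientation: [-2.38, -2.05, 0.0]
contact_force: [0.1, -0.5, -0.9]
grip_width: 0.015
gripper_force: 41.8
```

>>> arm_command(plan=[{"claw": 1, "tx": 0, "ty": 0, "tz": 0.0005, "ax": 0, "ay": 0, "az": 0}, {"claw": 1, "tx": 0, "ty": 0, "tz": 0.0005, "ax": 0, "ay": 0, "az": 0}, {"claw": 1, "tx": 0, "ty": 0, "tz": 0.0005, "ax": 0, "ay": 0, "az": 0}, {"claw": 1, "tx": 0, "ty": 0, "tz": 0.0005, "ax": 0, "ay": 0, "az": 0}, {"claw": 1, "tx": 0, "ty": 0, "tz": 0, "ax": 0, "ay": 0, "az": 0}, {"claw": 1, "tx": 0, "ty": 0, "tz": 0, "ax": 0, "ay": 0, "az": 0}, {"claw": 1, "tx": 0, "ty": 0, "tz": 0, "ax": 0, "ay": 0, "az": 0}, {"claw": 1, "tx": 0, "ty": 0, "tz": 0, "ax": 0, "ay": 0, "az": 0}, {"claw": 1, "tx": 0, "ty": 0, "tz": 0, "ax": 0, "ay": 0, "az": 0}, {"claw": 1, "tx": 0, "ty": 0, "tz": 0, "ax": 0, "ay": 0, "az": 0}])

```text
clock: 14.48
tcp_pos: [0.5058, 0.189, 0.2422]
orientation: [-2.38, -2.05, -0.0]
contact_force: [-0.4, 0.2, -0.7]
grip_width: 0.015
gripper_force: 41.8
```

>>> arm_command(plan=[{"claw": 1, "tx": 0, "ty": 0, "tz": 0.0005, "ax": 0, "ay": 0, "az": 0}, {"claw": 1, "tx": 0, "ty": 0, "tz": 0.0005, "ax": 0, "ay": 0, "az": 0}, {"claw": 1, "tx": 0, "ty": 0, "tz": 0.0005, "ax": 0, "ay": 0, "az": 0}, {"claw": 1, "tx": 0, "ty": 0, "tz": 0, "ax": 0, "ay": 0, "az": 0}, {"claw": 1, "tx": 0, "ty": 0, "tz": 0, "ax": 0, "ay": 0, "az": 0}, {"claw": 1, "tx": 0, "ty": 0, "tz": 0, "ax": 0, "ay": 0, "az": 0}, {"claw": 1, "tx": 0, "ty": 0, "tz": 0, "ax": 0, "ay": 0, "az": 0}, {"claw": 1, "tx": 0, "ty": 0, "tz": 0, "ax": 0, "ay": 0, "az": 0}, {"claw": 1, "tx": 0, "ty": 0, "tz": 0, "ax": 0, "ay": 0, "az": 0}, {"claw": 1, "tx": 0, "ty": 0, "tz": 0, "ax": 0, "ay": 0, "az": 0}])

```text
clock: 15.32
tcp_pos: [0.5058, 0.189, 0.2407]
orientation: [-2.38, -2.05, -0.0]
contact_force: [-0.4, 0.0, -1.0]
grip_width: 0.0151
gripper_force: 41.8
```

The stud tips are now at about 38 mm, below the lowest the rim can stand, so they have entered freely. Carrying on down to the lead-ins.

>>> arm_command(plan=[{"claw": 1, "tx": 0, "ty": 0, "tz": 0.0005, "ax": 0, "ay": 0, "az": 0}, {"claw": 1, "tx": 0, "ty": 0, "tz": 0.0005, "ax": 0, "ay": 0, "az": 0}, {"claw": 1, "tx": 0, "ty": 0, "tz": 0.0005, "ax": 0, "ay": 0, "az": 0}, {"claw": 1, "tx": 0, "ty": 0, "tz": 0.0005, "ax": 0, "ay": 0, "az": 0}, {"claw": 1, "tx": 0, "ty": 0, "tz": 0, "ax": 0, "ay": 0, "az": 0}, {"claw": 1, "tx": 0, "ty": 0, "tz": 0, "ax": 0, "ay": 0, "az": 0}, {"claw": 1, "tx": 0, "ty": 0, "tz": 0, "ax": 0, "ay": 0, "az": 0}, {"claw": 1, "tx": 0, "ty": 0, "tz": 0, "ax": 0, "ay": 0, "az": 0}, {"claw": 1, "tx": 0, "ty": 0, "tz": 0, "ax": 0, "ay": 0, "az": 0}, {"claw": 1, "tx": 0, "ty": 0, "tz": 0, "ax": 0, "ay": 0, "az": 0}])

```text
clock: 16.15
tcp_pos: [0.5058, 0.189, 0.2387]
orientation: [-2.38, -2.05, -0.0]
contact_force: [-0.1, 0.0, -1.0]
grip_width: 0.0151
gripper_force: 41.8
```

>>> arm_command(plan=[{"claw": 1, "tx": 0, "ty": 0, "tz": 0.0005, "ax": 0, "ay": 0, "az": 0}, {"claw": 1, "tx": 0, "ty": 0, "tz": 0.0005, "ax": 0, "ay": 0, "az": 0}, {"claw": 1, "tx": 0, "ty": 0, "tz": 0.0005, "ax": 0, "ay": 0, "az": 0}, {"claw": 1, "tx": 0, "ty": 0, "tz": 0, "ax": 0, "ay": 0, "az": 0}, {"claw": 1, "tx": 0, "ty": 0, "tz": 0, "ax": 0, "ay": 0, "az": 0}, {"claw": 1, "tx": 0, "ty": 0, "tz": 0, "ax": 0, "ay": 0, "az": 0}, {"claw": 1, "tx": 0, "ty": 0, "tz": 0, "ax": 0, "ay": 0, "az": 0}, {"claw": 1, "tx": 0, "ty": 0, "tz": 0, "ax": 0, "ay": 0, "az": 0}, {"claw": 1, "tx": 0, "ty": 0, "tz": 0, "ax": 0, "ay": 0, "az": 0}, {"claw": 1, "tx": 0, "ty": 0, "tz": 0, "ax": 0, "ay": 0, "az": 0}])

```text
clock: 16.98
tcp_pos: [0.5058, 0.189, 0.2372]
orientation: [-2.38, -2.05, 0.0]
contact_force: [-0.7, 0.1, -0.7]
grip_width: 0.0148
gripper_force: 41.8
```

>>> arm_command(plan=[{"claw": 1, "tx": 0, "ty": 0, "tz": 0.0005, "ax": 0, "ay": 0, "az": 0}, {"claw": 1, "tx": 0, "ty": 0, "tz": 0.0005, "ax": 0, "ay": 0, "az": 0}, {"claw": 1, "tx": 0, "ty": 0, "tz": 0.0005, "ax": 0, "ay": 0, "az": 0}, {"claw": 1, "tx": 0, "ty": 0, "tz": 0.0005, "ax": 0, "ay": 0, "az": 0}, {"claw": 1, "tx": 0, "ty": 0, "tz": 0, "ax": 0, "ay": 0, "az": 0}, {"claw": 1, "tx": 0, "ty": 0, "tz": 0, "ax": 0, "ay": 0, "az": 0}, {"claw": 1, "tx": 0, "ty": 0, "tz": 0, "ax": 0, "ay": 0, "az": 0}, {"claw": 1, "tx": 0, "ty": 0, "tz": 0, "ax": 0, "ay": 0, "az": 0}, {"claw": 1, "tx": 0, "ty": 0, "tz": 0, "ax": 0, "ay": 0, "az": 0}, {"claw": 1, "tx": 0, "ty": 0, "tz": 0, "ax": 0, "ay": 0, "az": 0}])

```text
clock: 17.82
tcp_pos: [0.506, 0.189, 0.2354]
orientation: [2.38, 2.05, 0.001]
contact_force: [0.5, -1.7, 4.6]
grip_width: 0.015
gripper_force: 42.5
```

```bash
python3 - <<'E'
from h import *
o=r.get_obs();print(o["clock"],o["tcp_pos"],o["contact_force"],o["moment"])
E
```

```text
17.8167 [0.506  0.189  0.2354] [ 0.484  -1.6621  4.6136] [-0.1274 -0.0557 -0.0566]
```

Contact at TCP z 0.2354: Fz is 4.6 N up, so both lead-ins carry the lid about 9 mm above home. I'll ease off, release and retract.

>>> arm_command(plan=[{"claw": 1, "tx": 0, "ty": 0, "tz": -0.0005, "ax": 0, "ay": 0, "az": 0}, {"claw": 1, "tx": 0, "ty": 0, "tz": -0.0003, "ax": 0, "ay": 0, "az": 0}, {"claw": 1, "tx": 0, "ty": 0, "tz": 0, "ax": 0, "ay": 0, "az": 0}, {"claw": 0.6, "tx": 0, "ty": 0, "tz": 0, "ax": 0, "ay": 0, "az": 0}, {"claw": 0.6, "tx": 0, "ty": 0, "tz": 0, "ax": 0, "ay": 0, "az": 0}, {"claw": 0.6, "tx": 0, "ty": 0, "tz": 0, "ax": 0, "ay": 0, "az": 0}, {"claw": 0.6, "tx": 0, "ty": 0, "tz": 0, "ax": 0, "ay": 0, "az": 0}, {"claw": 0.6, "tx": 0, "ty": 0, "tz": 0, "ax": 0, "ay": 0, "az": 0}, {"claw": 0.6, "tx": 0, "ty": 0, "tz": 0, "ax": 0, "ay": 0, "az": 0}, {"claw": 0.6, "tx": 0, "ty": 0, "tz": 0, "ax": 0, "ay": 0, "az": 0}])

```text
clock: 18.65
tcp_pos: [0.5058, 0.1891, 0.236]
orientation: [-2.38, -2.05, -0.0]
contact_force: [0.1, 0.3, 0.4]
grip_width: 0.0341
gripper_force: 0.0
```

>>> arm_command(plan=[{"claw": 0.6, "tx": 0, "ty": 0, "tz": -0.01, "ax": 0, "ay": 0, "az": 0}, {"claw": 0.6, "tx": 0, "ty": 0, "tz": -0.015, "ax": 0, "ay": 0, "az": 0}, {"claw": 0.6, "tx": 0, "ty": 0, "tz": -0.015, "ax": 0, "ay": 0, "az": 0}, {"claw": 0.6, "tx": 0, "ty": 0, "tz": -0.02, "ax": 0, "ay": 0, "az": 0}, {"claw": 1, "tx": 0, "ty": 0, "tz": -0.02, "ax": 0, "ay": 0, "az": 0}, {"claw": 1, "tx": 0, "ty": 0, "tz": -0.02, "ax": 0, "ay": 0, "az": 0}, {"claw": 1, "tx": 0, "ty": 0, "tz": 0, "ax": 0, "ay": 0, "az": 0}, {"claw": 1, "tx": 0, "ty": 0, "tz": 0, "ax": 0, "ay": 0, "az": 0}, {"claw": 1, "tx": 0, "ty": 0, "tz": 0, "ax": 0, "ay": 0, "az": 0}, {"claw": 1, "tx": 0, "ty": 0, "tz": 0, "ax": 0, "ay": 0, "az": 0}])

```text
clock: 19.48
tcp_pos: [0.5053, 0.1889, 0.3352]
orientation: [-2.38, -2.05, 0.003]
contact_force: [0.3, 0.5, 0.0]
grip_width: -0.0006
gripper_force: 0.0
```

```bash
python3 - <<'E'
from h import *
o=r.get_obs();print(o["clock"],o["tcp_pos"],o["contact_force"],o["grip_width"])
T,im=snap("wrist","w5.png");np.save("T5.npy",T)
find(T,"wrist","lid_grip");find(T,"wrist","lid_end_a")
print("lid+h",fit(T,im,lambda h:box(.046,.074,h),[.506,.189,-.148,.058],True))
cv2.imwrite("pics/w5c.png",cv2.resize(im[40:300,170:470,::-1],None,fx=2,fy=2,interpolation=2))
E
```

```text
19.4833 [0.5053 0.1889 0.3352] [0.3259 0.4505 0.0104] -0.0005717522076310579
wrist tip_of lid_grip 0.64 [0.5027 0.1855 0.0707]
wrist tip_of lid_end_a 0.91 [0.518  0.2592 0.0513]
lid+h (array([ 0.5059,  0.1889, -0.148 ,  0.0573]), np.float32(-12.268343))
```

View pics/w5c.png

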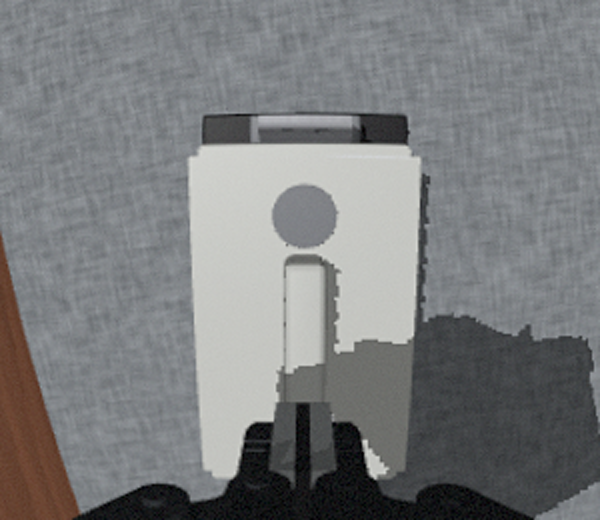

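The lid sits square and centred (fit 0.5059, 0.1889, yaw −0.148, plate top 57 mm), with its thumb mark at px (304,216). I'll move the shut fingers over the +y thumb mark and go down.

>>> arm_command(plan=[{"claw": 1, "tx": 0.023, "ty": 0, "tz": 0.01, "ax": 0, "ay": 0, "az": 0}, {"claw": 1, "tx": 0.023, "ty": 0, "tz": 0.01, "ax": 0, "ay": 0, "az": 0}, {"claw": 1, "tx": 0, "ty": 0, "tz": 0.015, "ax": 0, "ay": 0, "az": 0}, {"claw": 1, "tx": 0, "ty": 0, "tz": 0.02, "ax": 0, "ay": 0, "az": 0}, {"claw": 1, "tx": 0, "ty": 0, "tz": 0.015, "ax": 0, "ay": 0, "az": 0}, {"claw": 1, "tx": 0, "ty": 0, "tz": 0.01, "ax": 0, "ay": 0, "az": 0}, {"claw": 1, "tx": 0, "ty": 0, "tz": 0.006, "ax": 0, "ay": 0, "az": 0}, {"claw": 1, "tx": 0, "ty": 0, "tz": 0.004, "ax": 0, "ay": 0, "az": 0}, {"claw": 1, "tx": 0, "ty": 0, "tz": 0.002, "ax": 0, "ay": 0, "az": 0}, {"claw": 1, "tx": 0, "ty": 0, "tz": 0, "ax": 0, "ay": 0, "az": 0}])

```text
clock: 20.47
tcp_pos: [0.5128, 0.2345, 0.2441]
orientation: [2.38, 2.05, 0.001]
contact_force: [-0.0, -0.4, 0.0]
grip_width: 0.0001
gripper_force: 0.0
```

>>> arm_command(plan=[{"claw": 1, "tx": 0, "ty": 0, "tz": 0.0005, "ax": 0, "ay": 0, "az": 0}, {"claw": 1, "tx": 0, "ty": 0, "tz": 0.0005, "ax": 0, "ay": 0, "az": 0}, {"claw": 1, "tx": 0, "ty": 0, "tz": 0.0005, "ax": 0, "ay": 0, "az": 0}, {"claw": 1, "tx": 0, "ty": 0, "tz": 0.0005, "ax": 0, "ay": 0, "az": 0}, {"claw": 1, "tx": 0, "ty": 0, "tz": 0.0005, "ax": 0, "ay": 0, "az": 0}, {"claw": 1, "tx": 0, "ty": 0, "tz": 0.0005, "ax": 0, "ay": 0, "az": 0}, {"claw": 1, "tx": 0, "ty": 0, "tz": 0.0005, "ax": 0, "ay": 0, "az": 0}, {"claw": 1, "tx": 0, "ty": 0, "tz": 0.0005, "ax": 0, "ay": 0, "az": 0}, {"claw": 1, "tx": 0, "ty": 0, "tz": 0, "ax": 0, "ay": 0, "az": 0}, {"claw": 1, "tx": 0, "ty": 0, "tz": 0, "ax": 0, "ay": 0, "az": 0}])

```text
clock: 21.3
tcp_pos: [0.5126, 0.2345, 0.2399]
orientation: [-2.38, -2.05, 0.0]
contact_force: [0.5, -1.3, 0.1]
grip_width: 0.0
gripper_force: 0.0
```

>>> arm_command(plan=[{"claw": 1, "tx": 0, "ty": 0, "tz": 0.0004, "ax": 0, "ay": 0, "az": 0}, {"claw": 1, "tx": 0, "ty": 0, "tz": 0.0004, "ax": 0, "ay": 0, "az": 0}, {"claw": 1, "tx": 0, "ty": 0, "tz": 0.0004, "ax": 0, "ay": 0, "az": 0}, {"claw": 1, "tx": 0, "ty": 0, "tz": 0.0004, "ax": 0, "ay": 0, "az": 0}, {"claw": 1, "tx": 0, "ty": 0, "tz": 0.0004, "ax": 0, "ay": 0, "az": 0}, {"claw": 1, "tx": 0, "ty": 0, "tz": 0.0004, "ax": 0, "ay": 0, "az": 0}, {"claw": 1, "tx": 0, "ty": 0, "tz": 0.0004, "ax": 0, "ay": 0, "az": 0}, {"claw": 1, "tx": 0, "ty": 0, "tz": 0.0004, "ax": 0, "ay": 0, "az": 0}, {"claw": 1, "tx": 0, "ty": 0, "tz": 0, "ax": 0, "ay": 0, "az": 0}, {"claw": 1, "tx": 0, "ty": 0, "tz": 0, "ax": 0, "ay": 0, "az": 0}])

```text
clock: 22.13
tcp_pos: [0.5126, 0.2345, 0.2368]
orientation: [-2.38, -2.05, 0.0]
contact_force: [-0.1, -0.9, 0.2]
grip_width: 0.0
gripper_force: 0.0
```

>>> arm_command(plan=[{"claw": 1, "tx": 0, "ty": 0, "tz": 0.0003, "ax": 0, "ay": 0, "az": 0}, {"claw": 1, "tx": 0, "ty": 0, "tz": 0.0003, "ax": 0, "ay": 0, "az": 0}, {"claw": 1, "tx": 0, "ty": 0, "tz": 0.0003, "ax": 0, "ay": 0, "az": 0}, {"claw": 1, "tx": 0, "ty": 0, "tz": 0.0003, "ax": 0, "ay": 0, "az": 0}, {"claw": 1, "tx": 0, "ty": 0, "tz": 0.0003, "ax": 0, "ay": 0, "az": 0}, {"claw": 1, "tx": 0, "ty": 0, "tz": 0, "ax": 0, "ay": 0, "az": 0}, {"claw": 1, "tx": 0, "ty": 0, "tz": 0, "ax": 0, "ay": 0, "az": 0}, {"claw": 1, "tx": 0, "ty": 0, "tz": 0, "ax": 0, "ay": 0, "az": 0}, {"claw": 1, "tx": 0, "ty": 0, "tz": 0, "ax": 0, "ay": 0, "az": 0}, {"claw": 1, "tx": 0, "ty": 0, "tz": 0, "ax": 0, "ay": 0, "az": 0}])

```text
clock: 22.97
tcp_pos: [0.5126, 0.2345, 0.2353]
orientation: [-2.38, -2.05, -0.0]
contact_force: [0.2, 0.1, -0.6]
grip_width: -0.0001
gripper_force: 0.0
```

>>> arm_command(plan=[{"claw": 1, "tx": 0, "ty": 0, "tz": 0.0004, "ax": 0, "ay": 0, "az": 0}, {"claw": 1, "tx": 0, "ty": 0, "tz": 0.0004, "ax": 0, "ay": 0, "az": 0}, {"claw": 1, "tx": 0, "ty": 0, "tz": 0.0004, "ax": 0, "ay": 0, "az": 0}, {"claw": 1, "tx": 0, "ty": 0, "tz": 0.0004, "ax": 0, "ay": 0, "az": 0}, {"claw": 1, "tx": 0, "ty": 0, "tz": 0.0004, "ax": 0, "ay": 0, "az": 0}, {"claw": 1, "tx": 0, "ty": 0, "tz": 0.0004, "ax": 0, "ay": 0, "az": 0}, {"claw": 1, "tx": 0, "ty": 0, "tz": 0.0004, "ax": 0, "ay": 0, "az": 0}, {"claw": 1, "tx": 0, "ty": 0, "tz": 0, "ax": 0, "ay": 0, "az": 0}, {"claw": 1, "tx": 0, "ty": 0, "tz": 0, "ax": 0, "ay": 0, "az": 0}, {"claw": 1, "tx": 0, "ty": 0, "tz": 0, "ax": 0, "ay": 0, "az": 0}])

```text
clock: 23.8
tcp_pos: [0.5126, 0.2345, 0.2325]
orientation: [-2.38, -2.05, -0.0]
contact_force: [0.3, -0.8, -0.3]
grip_width: -0.0004
gripper_force: 0.0
```

>>> arm_command(plan=[{"claw": 1, "tx": 0, "ty": 0, "tz": 0.0003, "ax": 0, "ay": 0, "az": 0}, {"claw": 1, "tx": 0, "ty": 0, "tz": 0.0003, "ax": 0, "ay": 0, "az": 0}, {"claw": 1, "tx": 0, "ty": 0, "tz": 0.0003, "ax": 0, "ay": 0, "az": 0}, {"claw": 1, "tx": 0, "ty": 0, "tz": 0.0003, "ax": 0, "ay": 0, "az": 0}, {"claw": 1, "tx": 0, "ty": 0, "tz": 0.0003, "ax": 0, "ay": 0, "az": 0}, {"claw": 1, "tx": 0, "ty": 0, "tz": 0, "ax": 0, "ay": 0, "az": 0}, {"claw": 1, "tx": 0, "ty": 0, "tz": 0, "ax": 0, "ay": 0, "az": 0}, {"claw": 1, "tx": 0, "ty": 0, "tz": 0, "ax": 0, "ay": 0, "az": 0}, {"claw": 1, "tx": 0, "ty": 0, "tz": 0, "ax": 0, "ay": 0, "az": 0}, {"claw": 1, "tx": 0, "ty": 0, "tz": 0, "ax": 0, "ay": 0, "az": 0}])

```text
clock: 24.63
tcp_pos: [0.5127, 0.2345, 0.2311]
orientation: [2.38, 2.05, 0.0]
contact_force: [0.4, 0.2, 4.0]
grip_width: 0.0002
gripper_force: 1.9
```

>>> arm_command(plan=[{"claw": 1, "tx": 0, "ty": 0, "tz": 0.0002, "ax": 0, "ay": 0, "az": 0}, {"claw": 1, "tx": 0, "ty": 0, "tz": 0.0002, "ax": 0, "ay": 0, "az": 0}, {"claw": 1, "tx": 0, "ty": 0, "tz": 0.0002, "ax": 0, "ay": 0, "az": 0}, {"claw": 1, "tx": 0, "ty": 0, "tz": 0.0002, "ax": 0, "ay": 0, "az": 0}, {"claw": 1, "tx": 0, "ty": 0, "tz": 0.0002, "ax": 0, "ay": 0, "az": 0}, {"claw": 1, "tx": 0, "ty": 0, "tz": 0, "ax": 0, "ay": 0, "az": 0}, {"claw": 1, "tx": 0, "ty": 0, "tz": 0, "ax": 0, "ay": 0, "az": 0}, {"claw": 1, "tx": 0, "ty": 0, "tz": 0, "ax": 0, "ay": 0, "az": 0}, {"claw": 1, "tx": 0, "ty": 0, "tz": 0, "ax": 0, "ay": 0, "az": 0}, {"claw": 1, "tx": 0, "ty": 0, "tz": 0, "ax": 0, "ay": 0, "az": 0}])

```text
clock: 25.47
tcp_pos: [0.5126, 0.2345, 0.23]
orientation: [2.38, 2.05, -0.0]
contact_force: [-0.5, 0.2, 4.0]
grip_width: -0.0002
gripper_force: 1.8
```

>>> arm_command(plan=[{"claw": 1, "tx": 0, "ty": 0, "tz": 0.0002, "ax": 0, "ay": 0, "az": 0}, {"claw": 1, "tx": 0, "ty": 0, "tz": 0.0002, "ax": 0, "ay": 0, "az": 0}, {"claw": 1, "tx": 0, "ty": 0, "tz": 0.0002, "ax": 0, "ay": 0, "az": 0}, {"claw": 1, "tx": 0, "ty": 0, "tz": 0.0002, "ax": 0, "ay": 0, "az": 0}, {"claw": 1, "tx": 0, "ty": 0, "tz": 0.0002, "ax": 0, "ay": 0, "az": 0}, {"claw": 1, "tx": 0, "ty": 0, "tz": 0, "ax": 0, "ay": 0, "az": 0}, {"claw": 1, "tx": 0, "ty": 0, "tz": 0, "ax": 0, "ay": 0, "az": 0}, {"claw": 1, "tx": 0, "ty": 0, "tz": 0, "ax": 0, "ay": 0, "az": 0}, {"claw": 1, "tx": 0, "ty": 0, "tz": 0, "ax": 0, "ay": 0, "az": 0}, {"claw": 1, "tx": 0, "ty": 0, "tz": 0, "ax": 0, "ay": 0, "az": 0}])

```text
clock: 26.3
tcp_pos: [0.5126, 0.2345, 0.229]
orientation: [-2.38, -2.05, 0.0]
contact_force: [-0.4, -0.9, 3.9]
grip_width: -0.0
gripper_force: 2.1
```

>>> arm_command(plan=[{"claw": 1, "tx": 0, "ty": 0, "tz": 0.0002, "ax": 0, "ay": 0, "az": 0}, {"claw": 1, "tx": 0, "ty": 0, "tz": 0.0002, "ax": 0, "ay": 0, "az": 0}, {"claw": 1, "tx": 0, "ty": 0, "tz": 0.0002, "ax": 0, "ay": 0, "az": 0}, {"claw": 1, "tx": 0, "ty": 0, "tz": 0.0002, "ax": 0, "ay": 0, "az": 0}, {"claw": 1, "tx": 0, "ty": 0, "tz": 0.0002, "ax": 0, "ay": 0, "az": 0}, {"claw": 1, "tx": 0, "ty": 0, "tz": 0, "ax": 0, "ay": 0, "az": 0}, {"claw": 1, "tx": 0, "ty": 0, "tz": 0, "ax": 0, "ay": 0, "az": 0}, {"claw": 1, "tx": 0, "ty": 0, "tz": 0, "ax": 0, "ay": 0, "az": 0}, {"claw": 1, "tx": 0, "ty": 0, "tz": 0, "ax": 0, "ay": 0, "az": 0}, {"claw": 1, "tx": 0, "ty": 0, "tz": 0, "ax": 0, "ay": 0, "az": 0}])

```text
clock: 27.13
tcp_pos: [0.5126, 0.2345, 0.228]
orientation: [-2.38, -2.05, 0.0]
contact_force: [0.0, -1.1, 5.2]
grip_width: -0.0001
gripper_force: 2.2
```

>>> arm_command(plan=[{"claw": 1, "tx": 0, "ty": 0, "tz": 0.0002, "ax": 0, "ay": 0, "az": 0}, {"claw": 1, "tx": 0, "ty": 0, "tz": 0.0002, "ax": 0, "ay": 0, "az": 0}, {"claw": 1, "tx": 0, "ty": 0, "tz": 0.0002, "ax": 0, "ay": 0, "az": 0}, {"claw": 1, "tx": 0, "ty": 0, "tz": 0.0002, "ax": 0, "ay": 0, "az": 0}, {"claw": 1, "tx": 0, "ty": 0, "tz": 0, "ax": 0, "ay": 0, "az": 0}, {"claw": 1, "tx": 0, "ty": 0, "tz": 0, "ax": 0, "ay": 0, "az": 0}, {"claw": 1, "tx": 0, "ty": 0, "tz": 0, "ax": 0, "ay": 0, "az": 0}, {"claw": 1, "tx": 0, "ty": 0, "tz": 0, "ax": 0, "ay": 0, "az": 0}, {"claw": 1, "tx": 0, "ty": 0, "tz": 0, "ax": 0, "ay": 0, "az": 0}, {"claw": 1, "tx": 0, "ty": 0, "tz": 0, "ax": 0, "ay": 0, "az": 0}])

```text
clock: 27.97
tcp_pos: [0.5126, 0.2345, 0.2272]
orientation: [2.38, 2.05, -0.0]
contact_force: [0.4, -1.5, 3.2]
grip_width: 0.0001
gripper_force: 1.7
```

>>> arm_command(plan=[{"claw": 1, "tx": 0, "ty": 0, "tz": 0.0002, "ax": 0, "ay": 0, "az": 0}, {"claw": 1, "tx": 0, "ty": 0, "tz": 0.0002, "ax": 0, "ay": 0, "az": 0}, {"claw": 1, "tx": 0, "ty": 0, "tz": 0.0002, "ax": 0, "ay": 0, "az": 0}, {"claw": 1, "tx": 0, "ty": 0, "tz": 0.0002, "ax": 0, "ay": 0, "az": 0}, {"claw": 1, "tx": 0, "ty": 0, "tz": 0, "ax": 0, "ay": 0, "az": 0}, {"claw": 1, "tx": 0, "ty": 0, "tz": 0, "ax": 0, "ay": 0, "az": 0}, {"claw": 1, "tx": 0, "ty": 0, "tz": 0, "ax": 0, "ay": 0, "az": 0}, {"claw": 1, "tx": 0, "ty": 0, "tz": 0, "ax": 0, "ay": 0, "az": 0}, {"claw": 1, "tx": 0, "ty": 0, "tz": 0, "ax": 0, "ay": 0, "az": 0}, {"claw": 1, "tx": 0, "ty": 0, "tz": 0, "ax": 0, "ay": 0, "az": 0}])

```text
clock: 28.8
tcp_pos: [0.5126, 0.2346, 0.2264]
orientation: [-2.38, -2.05, -0.0]
contact_force: [-0.5, -0.5, 0.0]
grip_width: 0.0
gripper_force: 0.0
```

The clip snapped: force rose to 5.2 N and fell to 0. I'll feel for the plate in small steps to make sure this end is down.

>>> arm_command(plan=[{"claw": 1, "tx": 0, "ty": 0, "tz": 0.0001, "ax": 0, "ay": 0, "az": 0}, {"claw": 1, "tx": 0, "ty": 0, "tz": 0.0001, "ax": 0, "ay": 0, "az": 0}, {"claw": 1, "tx": 0, "ty": 0, "tz": 0.0001, "ax": 0, "ay": 0, "az": 0}, {"claw": 1, "tx": 0, "ty": 0, "tz": 0.0001, "ax": 0, "ay": 0, "az": 0}, {"claw": 1, "tx": 0, "ty": 0, "tz": 0.0001, "ax": 0, "ay": 0, "az": 0}, {"claw": 1, "tx": 0, "ty": 0, "tz": 0, "ax": 0, "ay": 0, "az": 0}, {"claw": 1, "tx": 0, "ty": 0, "tz": 0, "ax": 0, "ay": 0, "az": 0}, {"claw": 1, "tx": 0, "ty": 0, "tz": 0, "ax": 0, "ay": 0, "az": 0}, {"claw": 1, "tx": 0, "ty": 0, "tz": 0, "ax": 0, "ay": 0, "az": 0}, {"claw": 1, "tx": 0, "ty": 0, "tz": 0, "ax": 0, "ay": 0, "az": 0}])

```text
clock: 29.63
tcp_pos: [0.5126, 0.2345, 0.2259]
orientation: [-2.38, -2.05, -0.0]
contact_force: [0.2, 0.4, 0.1]
grip_width: 0.0004
gripper_force: 0.1
```

>>> arm_command(plan=[{"claw": 1, "tx": 0, "ty": 0, "tz": 0.0001, "ax": 0, "ay": 0, "az": 0}, {"claw": 1, "tx": 0, "ty": 0, "tz": 0.0001, "ax": 0, "ay": 0, "az": 0}, {"claw": 1, "tx": 0, "ty": 0, "tz": 0.0001, "ax": 0, "ay": 0, "az": 0}, {"claw": 1, "tx": 0, "ty": 0, "tz": 0.0001, "ax": 0, "ay": 0, "az": 0}, {"claw": 1, "tx": 0, "ty": 0, "tz": 0.0001, "ax": 0, "ay": 0, "az": 0}, {"claw": 1, "tx": 0, "ty": 0, "tz": 0, "ax": 0, "ay": 0, "az": 0}, {"claw": 1, "tx": 0, "ty": 0, "tz": 0, "ax": 0, "ay": 0, "az": 0}, {"claw": 1, "tx": 0, "ty": 0, "tz": 0, "ax": 0, "ay": 0, "az": 0}, {"claw": 1, "tx": 0, "ty": 0, "tz": 0, "ax": 0, "ay": 0, "az": 0}, {"claw": 1, "tx": 0, "ty": 0, "tz": 0, "ax": 0, "ay": 0, "az": 0}])

```text
clock: 30.47
tcp_pos: [0.5127, 0.2345, 0.2254]
orientation: [2.38, 2.05, 0.0]
contact_force: [-0.3, 0.3, 0.2]
grip_width: 0.0001
gripper_force: 0.0
```

>>> arm_command(plan=[{"claw": 1, "tx": 0, "ty": 0, "tz": 0.0001, "ax": 0, "ay": 0, "az": 0}, {"claw": 1, "tx": 0, "ty": 0, "tz": 0.0001, "ax": 0, "ay": 0, "az": 0}, {"claw": 1, "tx": 0, "ty": 0, "tz": 0.0001, "ax": 0, "ay": 0, "az": 0}, {"claw": 1, "tx": 0, "ty": 0, "tz": 0.0001, "ax": 0, "ay": 0, "az": 0}, {"claw": 1, "tx": 0, "ty": 0, "tz": 0.0001, "ax": 0, "ay": 0, "az": 0}, {"claw": 1, "tx": 0, "ty": 0, "tz": 0, "ax": 0, "ay": 0, "az": 0}, {"claw": 1, "tx": 0, "ty": 0, "tz": 0, "ax": 0, "ay": 0, "az": 0}, {"claw": 1, "tx": 0, "ty": 0, "tz": 0, "ax": 0, "ay": 0, "az": 0}, {"claw": 1, "tx": 0, "ty": 0, "tz": 0, "ax": 0, "ay": 0, "az": 0}, {"claw": 1, "tx": 0, "ty": 0, "tz": 0, "ax": 0, "ay": 0, "az": 0}])

```text
clock: 31.3
tcp_pos: [0.5126, 0.2345, 0.2249]
orientation: [-2.38, -2.05, -0.0]
contact_force: [-0.1, -0.2, -1.0]
grip_width: -0.0001
gripper_force: 0.0
```

>>> arm_command(plan=[{"claw": 1, "tx": 0, "ty": 0, "tz": 0.0001, "ax": 0, "ay": 0, "az": 0}, {"claw": 1, "tx": 0, "ty": 0, "tz": 0.0001, "ax": 0, "ay": 0, "az": 0}, {"claw": 1, "tx": 0, "ty": 0, "tz": 0.0001, "ax": 0, "ay": 0, "az": 0}, {"claw": 1, "tx": 0, "ty": 0, "tz": 0.0001, "ax": 0, "ay": 0, "az": 0}, {"claw": 1, "tx": 0, "ty": 0, "tz": 0.0001, "ax": 0, "ay": 0, "az": 0}, {"claw": 1, "tx": 0, "ty": 0, "tz": 0, "ax": 0, "ay": 0, "az": 0}, {"claw": 1, "tx": 0, "ty": 0, "tz": 0, "ax": 0, "ay": 0, "az": 0}, {"claw": 1, "tx": 0, "ty": 0, "tz": 0, "ax": 0, "ay": 0, "az": 0}, {"claw": 1, "tx": 0, "ty": 0, "tz": 0, "ax": 0, "ay": 0, "az": 0}, {"claw": 1, "tx": 0, "ty": 0, "tz": 0, "ax": 0, "ay": 0, "az": 0}])

```text
clock: 32.13
tcp_pos: [0.5126, 0.2345, 0.2244]
orientation: [2.38, 2.05, 0.0]
contact_force: [-0.3, 0.3, 0.7]
grip_width: -0.0001
gripper_force: 0.0
```

The +y end dropped away on its own after the snap. On to the −y thumb mark, over the bar.

>>> arm_command(plan=[{"claw": 1, "tx": 0, "ty": 0, "tz": -0.02, "ax": 0, "ay": 0, "az": 0}, {"claw": 1, "tx": 0, "ty": 0, "tz": -0.025, "ax": 0, "ay": 0, "az": 0}, {"claw": 1, "tx": -0.03, "ty": 0, "tz": 0, "ax": 0, "ay": 0, "az": 0}, {"claw": 1, "tx": -0.032, "ty": 0, "tz": 0, "ax": 0, "ay": 0, "az": 0}, {"claw": 1, "tx": -0.03, "ty": 0, "tz": 0, "ax": 0, "ay": 0, "az": 0}, {"claw": 1, "tx": 0, "ty": 0, "tz": 0, "ax": 0, "ay": 0, "az": 0}, {"claw": 1, "tx": 0, "ty": 0, "tz": 0.015, "ax": 0, "ay": 0, "az": 0}, {"claw": 1, "tx": 0, "ty": 0, "tz": 0.013, "ax": 0, "ay": 0, "az": 0}, {"claw": 1, "tx": 0, "ty": 0, "tz": 0.004, "ax": 0, "ay": 0, "az": 0}, {"claw": 1, "tx": 0, "ty": 0, "tz": 0.001, "ax": 0, "ay": 0, "az": 0}])

```text
clock: 32.97
tcp_pos: [0.4987, 0.1435, 0.2356]
orientation: [-2.38, -2.05, 0.003]
contact_force: [-0.7, -0.5, -0.2]
grip_width: -0.0
gripper_force: 0.0
```

>>> arm_command(plan=[{"claw": 1, "tx": 0, "ty": 0, "tz": 0.0004, "ax": 0, "ay": 0, "az": 0}, {"claw": 1, "tx": 0, "ty": 0, "tz": 0.0004, "ax": 0, "ay": 0, "az": 0}, {"claw": 1, "tx": 0, "ty": 0, "tz": 0.0004, "ax": 0, "ay": 0, "az": 0}, {"claw": 1, "tx": 0, "ty": 0, "tz": 0.0004, "ax": 0, "ay": 0, "az": 0}, {"claw": 1, "tx": 0, "ty": 0, "tz": 0.0004, "ax": 0, "ay": 0, "az": 0}, {"claw": 1, "tx": 0, "ty": 0, "tz": 0.0004, "ax": 0, "ay": 0, "az": 0}, {"claw": 1, "tx": 0, "ty": 0, "tz": 0.0004, "ax": 0, "ay": 0, "az": 0}, {"claw": 1, "tx": 0, "ty": 0, "tz": 0, "ax": 0, "ay": 0, "az": 0}, {"claw": 1, "tx": 0, "ty": 0, "tz": 0, "ax": 0, "ay": 0, "az": 0}, {"claw": 1, "tx": 0, "ty": 0, "tz": 0, "ax": 0, "ay": 0, "az": 0}])

```text
clock: 33.8
tcp_pos: [0.499, 0.1435, 0.2336]
orientation: [2.38, 2.05, 0.0]
contact_force: [-1.2, -0.4, 0.3]
grip_width: 0.0001
gripper_force: 0.0
```

>>> arm_command(plan=[{"claw": 1, "tx": 0, "ty": 0, "tz": 0.0003, "ax": 0, "ay": 0, "az": 0}, {"claw": 1, "tx": 0, "ty": 0, "tz": 0.0003, "ax": 0, "ay": 0, "az": 0}, {"claw": 1, "tx": 0, "ty": 0, "tz": 0.0003, "ax": 0, "ay": 0, "az": 0}, {"claw": 1, "tx": 0, "ty": 0, "tz": 0.0003, "ax": 0, "ay": 0, "az": 0}, {"claw": 1, "tx": 0, "ty": 0, "tz": 0.0003, "ax": 0, "ay": 0, "az": 0}, {"claw": 1, "tx": 0, "ty": 0, "tz": 0.0003, "ax": 0, "ay": 0, "az": 0}, {"claw": 1, "tx": 0, "ty": 0, "tz": 0, "ax": 0, "ay": 0, "az": 0}, {"claw": 1, "tx": 0, "ty": 0, "tz": 0, "ax": 0, "ay": 0, "az": 0}, {"claw": 1, "tx": 0, "ty": 0, "tz": 0, "ax": 0, "ay": 0, "az": 0}, {"claw": 1, "tx": 0, "ty": 0, "tz": 0, "ax": 0, "ay": 0, "az": 0}])

```text
clock: 34.63
tcp_pos: [0.499, 0.1435, 0.2318]
orientation: [-2.38, -2.05, 0.0]
contact_force: [0.1, -0.2, -0.1]
grip_width: -0.0001
gripper_force: 0.0
```

>>> arm_command(plan=[{"claw": 1, "tx": 0, "ty": 0, "tz": 0.0003, "ax": 0, "ay": 0, "az": 0}, {"claw": 1, "tx": 0, "ty": 0, "tz": 0.0003, "ax": 0, "ay": 0, "az": 0}, {"claw": 1, "tx": 0, "ty": 0, "tz": 0.0003, "ax": 0, "ay": 0, "az": 0}, {"claw": 1, "tx": 0, "ty": 0, "tz": 0.0003, "ax": 0, "ay": 0, "az": 0}, {"claw": 1, "tx": 0, "ty": 0, "tz": 0.0003, "ax": 0, "ay": 0, "az": 0}, {"claw": 1, "tx": 0, "ty": 0, "tz": 0, "ax": 0, "ay": 0, "az": 0}, {"claw": 1, "tx": 0, "ty": 0, "tz": 0, "ax": 0, "ay": 0, "az": 0}, {"claw": 1, "tx": 0, "ty": 0, "tz": 0, "ax": 0, "ay": 0, "az": 0}, {"claw": 1, "tx": 0, "ty": 0, "tz": 0, "ax": 0, "ay": 0, "az": 0}, {"claw": 1, "tx": 0, "ty": 0, "tz": 0, "ax": 0, "ay": 0, "az": 0}])

```text
clock: 35.47
tcp_pos: [0.499, 0.1436, 0.2303]
orientation: [-2.38, -2.05, -0.0]
contact_force: [-0.8, -1.1, 0.4]
grip_width: 0.0005
gripper_force: 0.0
```

>>> arm_command(plan=[{"claw": 1, "tx": 0, "ty": 0, "tz": 0.0003, "ax": 0, "ay": 0, "az": 0}, {"claw": 1, "tx": 0, "ty": 0, "tz": 0.0003, "ax": 0, "ay": 0, "az": 0}, {"claw": 1, "tx": 0, "ty": 0, "tz": 0.0003, "ax": 0, "ay": 0, "az": 0}, {"claw": 1, "tx": 0, "ty": 0, "tz": 0.0003, "ax": 0, "ay": 0, "az": 0}, {"claw": 1, "tx": 0, "ty": 0, "tz": 0.0003, "ax": 0, "ay": 0, "az": 0}, {"claw": 1, "tx": 0, "ty": 0, "tz": 0, "ax": 0, "ay": 0, "az": 0}, {"claw": 1, "tx": 0, "ty": 0, "tz": 0, "ax": 0, "ay": 0, "az": 0}, {"claw": 1, "tx": 0, "ty": 0, "tz": 0, "ax": 0, "ay": 0, "az": 0}, {"claw": 1, "tx": 0, "ty": 0, "tz": 0, "ax": 0, "ay": 0, "az": 0}, {"claw": 1, "tx": 0, "ty": 0, "tz": 0, "ax": 0, "ay": 0, "az": 0}])

```text
clock: 36.3
tcp_pos: [0.4991, 0.1438, 0.2289]
orientation: [-2.38, -2.051, -0.001]
contact_force: [0.2, 1.9, 2.5]
grip_width: 0.0004
gripper_force: 1.2
```

>>> arm_command(plan=[{"claw": 1, "tx": 0, "ty": 0, "tz": 0.0002, "ax": 0, "ay": 0, "az": 0}, {"claw": 1, "tx": 0, "ty": 0, "tz": 0.0002, "ax": 0, "ay": 0, "az": 0}, {"claw": 1, "tx": 0, "ty": 0, "tz": 0.0002, "ax": 0, "ay": 0, "az": 0}, {"claw": 1, "tx": 0, "ty": 0, "tz": 0.0002, "ax": 0, "ay": 0, "az": 0}, {"claw": 1, "tx": 0, "ty": 0, "tz": 0.0002, "ax": 0, "ay": 0, "az": 0}, {"claw": 1, "tx": 0, "ty": 0, "tz": 0, "ax": 0, "ay": 0, "az": 0}, {"claw": 1, "tx": 0, "ty": 0, "tz": 0, "ax": 0, "ay": 0, "az": 0}, {"claw": 1, "tx": 0, "ty": 0, "tz": 0, "ax": 0, "ay": 0, "az": 0}, {"claw": 1, "tx": 0, "ty": 0, "tz": 0, "ax": 0, "ay": 0, "az": 0}, {"claw": 1, "tx": 0, "ty": 0, "tz": 0, "ax": 0, "ay": 0, "az": 0}])

```text
clock: 37.13
tcp_pos: [0.4991, 0.1437, 0.2279]
orientation: [2.38, 2.05, 0.001]
contact_force: [0.7, 2.9, 3.9]
grip_width: 0.0001
gripper_force: 1.9
```

>>> arm_command(plan=[{"claw": 1, "tx": 0, "ty": 0, "tz": 0.0002, "ax": 0, "ay": 0, "az": 0}, {"claw": 1, "tx": 0, "ty": 0, "tz": 0.0002, "ax": 0, "ay": 0, "az": 0}, {"claw": 1, "tx": 0, "ty": 0, "tz": 0.0002, "ax": 0, "ay": 0, "az": 0}, {"claw": 1, "tx": 0, "ty": 0, "tz": 0.0002, "ax": 0, "ay": 0, "az": 0}, {"claw": 1, "tx": 0, "ty": 0, "tz": 0.0002, "ax": 0, "ay": 0, "az": 0}, {"claw": 1, "tx": 0, "ty": 0, "tz": 0, "ax": 0, "ay": 0, "az": 0}, {"claw": 1, "tx": 0, "ty": 0, "tz": 0, "ax": 0, "ay": 0, "az": 0}, {"claw": 1, "tx": 0, "ty": 0, "tz": 0, "ax": 0, "ay": 0, "az": 0}, {"claw": 1, "tx": 0, "ty": 0, "tz": 0, "ax": 0, "ay": 0, "az": 0}, {"claw": 1, "tx": 0, "ty": 0, "tz": 0, "ax": 0, "ay": 0, "az": 0}])

```text
clock: 37.97
tcp_pos: [0.499, 0.1435, 0.2268]
orientation: [2.38, 2.05, -0.0]
contact_force: [1.9, 3.8, 4.0]
grip_width: -0.0002
gripper_force: 2.0
```

>>> arm_command(plan=[{"claw": 1, "tx": 0.0001, "ty": 0, "tz": 0.0002, "ax": 0, "ay": 0, "az": 0}, {"claw": 1, "tx": 0.0001, "ty": 0, "tz": 0.0002, "ax": 0, "ay": 0, "az": 0}, {"claw": 1, "tx": 0.0001, "ty": 0, "tz": 0.0002, "ax": 0, "ay": 0, "az": 0}, {"claw": 1, "tx": 0.0001, "ty": 0, "tz": 0.0002, "ax": 0, "ay": 0, "az": 0}, {"claw": 1, "tx": 0, "ty": 0, "tz": 0, "ax": 0, "ay": 0, "az": 0}, {"claw": 1, "tx": 0, "ty": 0, "tz": 0, "ax": 0, "ay": 0, "az": 0}, {"claw": 1, "tx": 0, "ty": 0, "tz": 0, "ax": 0, "ay": 0, "az": 0}, {"claw": 1, "tx": 0, "ty": 0, "tz": 0, "ax": 0, "ay": 0, "az": 0}, {"claw": 1, "tx": 0, "ty": 0, "tz": 0, "ax": 0, "ay": 0, "az": 0}, {"claw": 1, "tx": 0, "ty": 0, "tz": 0, "ax": 0, "ay": 0, "az": 0}])

```text
clock: 38.8
tcp_pos: [0.499, 0.1439, 0.2259]
orientation: [-2.38, -2.05, 0.0]
contact_force: [0.7, 1.2, 3.5]
grip_width: 0.0
gripper_force: 2.0
```

Sideways force is relieved. Continuing.

>>> arm_command(plan=[{"claw": 1, "tx": 0.0001, "ty": 0, "tz": 0.0002, "ax": 0, "ay": 0, "az": 0}, {"claw": 1, "tx": 0, "ty": 0, "tz": 0.0002, "ax": 0, "ay": 0, "az": 0}, {"claw": 1, "tx": 0.0001, "ty": 0, "tz": 0.0002, "ax": 0, "ay": 0, "az": 0}, {"claw": 1, "tx": 0, "ty": 0, "tz": 0.0002, "ax": 0, "ay": 0, "az": 0}, {"claw": 1, "tx": 0, "ty": 0, "tz": 0, "ax": 0, "ay": 0, "az": 0}, {"claw": 1, "tx": 0, "ty": 0, "tz": 0, "ax": 0, "ay": 0, "az": 0}, {"claw": 1, "tx": 0, "ty": 0, "tz": 0, "ax": 0, "ay": 0, "az": 0}, {"claw": 1, "tx": 0, "ty": 0, "tz": 0, "ax": 0, "ay": 0, "az": 0}, {"claw": 1, "tx": 0, "ty": 0, "tz": 0, "ax": 0, "ay": 0, "az": 0}, {"claw": 1, "tx": 0, "ty": 0, "tz": 0, "ax": 0, "ay": 0, "az": 0}])

```text
clock: 39.63
tcp_pos: [0.499, 0.1441, 0.2251]
orientation: [-2.38, -2.05, 0.0]
contact_force: [0.5, 2.3, 2.4]
grip_width: -0.0002
gripper_force: 1.2
```

>>> arm_command(plan=[{"claw": 1, "tx": 0.0001, "ty": 0, "tz": 0.0002, "ax": 0, "ay": 0, "az": 0}, {"claw": 1, "tx": 0.0001, "ty": 0, "tz": 0.0002, "ax": 0, "ay": 0, "az": 0}, {"claw": 1, "tx": 0, "ty": 0, "tz": 0.0002, "ax": 0, "ay": 0, "az": 0}, {"claw": 1, "tx": 0, "ty": 0, "tz": 0, "ax": 0, "ay": 0, "az": 0}, {"claw": 1, "tx": 0, "ty": 0, "tz": 0, "ax": 0, "ay": 0, "az": 0}, {"claw": 1, "tx": 0, "ty": 0, "tz": 0, "ax": 0, "ay": 0, "az": 0}, {"claw": 1, "tx": 0, "ty": 0, "tz": 0, "ax": 0, "ay": 0, "az": 0}, {"claw": 1, "tx": 0, "ty": 0, "tz": 0, "ax": 0, "ay": 0, "az": 0}, {"claw": 1, "tx": 0, "ty": 0, "tz": 0, "ax": 0, "ay": 0, "az": 0}, {"claw": 1, "tx": 0, "ty": 0, "tz": 0, "ax": 0, "ay": 0, "az": 0}])

```text
clock: 40.47
tcp_pos: [0.499, 0.1441, 0.2245]
orientation: [-2.38, -2.05, 0.001]
contact_force: [0.6, -0.1, 1.5]
grip_width: 0.0
gripper_force: 0.1
```

>>> arm_command(plan=[{"claw": 1, "tx": 0, "ty": 0, "tz": 0.0002, "ax": 0, "ay": 0, "az": 0}, {"claw": 1, "tx": 0, "ty": 0, "tz": 0.0002, "ax": 0, "ay": 0, "az": 0}, {"claw": 1, "tx": 0, "ty": 0, "tz": 0.0001, "ax": 0, "ay": 0, "az": 0}, {"claw": 1, "tx": 0, "ty": 0, "tz": 0, "ax": 0, "ay": 0, "az": 0}, {"claw": 1, "tx": 0, "ty": 0, "tz": 0, "ax": 0, "ay": 0, "az": 0}, {"claw": 1, "tx": 0, "ty": 0, "tz": 0, "ax": 0, "ay": 0, "az": 0}, {"claw": 1, "tx": 0, "ty": 0, "tz": 0, "ax": 0, "ay": 0, "az": 0}, {"claw": 1, "tx": 0, "ty": 0, "tz": 0, "ax": 0, "ay": 0, "az": 0}, {"claw": 1, "tx": 0, "ty": 0, "tz": 0, "ax": 0, "ay": 0, "az": 0}, {"claw": 1, "tx": 0, "ty": 0, "tz": 0, "ax": 0, "ay": 0, "az": 0}])

```text
clock: 41.3
tcp_pos: [0.4991, 0.1444, 0.2241]
orientation: [-2.38, -2.05, -0.0]
contact_force: [-0.5, -0.8, 1.0]
grip_width: -0.0003
gripper_force: 0.2
```

>>> arm_command(plan=[{"claw": 1, "tx": 0, "ty": 0, "tz": 0.0001, "ax": 0, "ay": 0, "az": 0}, {"claw": 1, "tx": 0, "ty": 0, "tz": 0.0001, "ax": 0, "ay": 0, "az": 0}, {"claw": 1, "tx": 0, "ty": 0, "tz": 0.0001, "ax": 0, "ay": 0, "az": 0}, {"claw": 1, "tx": 0, "ty": 0, "tz": 0.0001, "ax": 0, "ay": 0, "az": 0}, {"claw": 1, "tx": 0, "ty": 0, "tz": 0, "ax": 0, "ay": 0, "az": 0}, {"claw": 1, "tx": 0, "ty": 0, "tz": 0, "ax": 0, "ay": 0, "az": 0}, {"claw": 1, "tx": 0, "ty": 0, "tz": 0, "ax": 0, "ay": 0, "az": 0}, {"claw": 1, "tx": 0, "ty": 0, "tz": 0, "ax": 0, "ay": 0, "az": 0}, {"claw": 1, "tx": 0, "ty": 0, "tz": 0, "ax": 0, "ay": 0, "az": 0}, {"claw": 1, "tx": 0, "ty": 0, "tz": 0, "ax": 0, "ay": 0, "az": 0}])

```text
clock: 42.13
tcp_pos: [0.4991, 0.1443, 0.2237]
orientation: [-2.38, -2.05, 0.0]
contact_force: [-0.2, -0.9, -0.5]
grip_width: 0.0003
gripper_force: 0.0
```

>>> arm_command(plan=[{"claw": 1, "tx": 0, "ty": 0, "tz": 0.0001, "ax": 0, "ay": 0, "az": 0}, {"claw": 1, "tx": 0, "ty": 0, "tz": 0.0001, "ax": 0, "ay": 0, "az": 0}, {"claw": 1, "tx": 0, "ty": 0, "tz": 0.0001, "ax": 0, "ay": 0, "az": 0}, {"claw": 1, "tx": 0, "ty": 0, "tz": 0.0001, "ax": 0, "ay": 0, "az": 0}, {"claw": 1, "tx": 0, "ty": 0, "tz": 0, "ax": 0, "ay": 0, "az": 0}, {"claw": 1, "tx": 0, "ty": 0, "tz": 0, "ax": 0, "ay": 0, "az": 0}, {"claw": 1, "tx": 0, "ty": 0, "tz": 0, "ax": 0, "ay": 0, "az": 0}, {"claw": 1, "tx": 0, "ty": 0, "tz": 0, "ax": 0, "ay": 0, "az": 0}, {"claw": 1, "tx": 0, "ty": 0, "tz": 0, "ax": 0, "ay": 0, "az": 0}, {"claw": 1, "tx": 0, "ty": 0, "tz": 0, "ax": 0, "ay": 0, "az": 0}])

```text
clock: 42.97
tcp_pos: [0.4991, 0.1443, 0.2233]
orientation: [-2.38, -2.05, -0.0]
contact_force: [-0.5, -0.5, 0.8]
grip_width: 0.0
gripper_force: 0.0
```

>>> arm_command(plan=[{"claw": 1, "tx": 0, "ty": 0, "tz": 0.0001, "ax": 0, "ay": 0, "az": 0}, {"claw": 1, "tx": 0, "ty": 0, "tz": 0.0001, "ax": 0, "ay": 0, "az": 0}, {"claw": 1, "tx": 0, "ty": 0, "tz": 0.0001, "ax": 0, "ay": 0, "az": 0}, {"claw": 1, "tx": 0, "ty": 0, "tz": 0.0001, "ax": 0, "ay": 0, "az": 0}, {"claw": 1, "tx": 0, "ty": 0, "tz": 0, "ax": 0, "ay": 0, "az": 0}, {"claw": 1, "tx": 0, "ty": 0, "tz": 0, "ax": 0, "ay": 0, "az": 0}, {"claw": 1, "tx": 0, "ty": 0, "tz": 0, "ax": 0, "ay": 0, "az": 0}, {"claw": 1, "tx": 0, "ty": 0, "tz": 0, "ax": 0, "ay": 0, "az": 0}, {"claw": 1, "tx": 0, "ty": 0, "tz": 0, "ax": 0, "ay": 0, "az": 0}, {"claw": 1, "tx": 0, "ty": 0, "tz": 0, "ax": 0, "ay": 0, "az": 0}])

```text
clock: 43.8
tcp_pos: [0.4991, 0.1443, 0.2229]
orientation: [-2.38, -2.05, -0.0]
contact_force: [-0.7, 0.2, 0.9]
grip_width: 0.0001
gripper_force: 0.0
```

```bash
python3 - <<'E'
from h import *
o=r.get_obs();print(o["clock"],o["tcp_pos"],o["contact_force"],o["gripper_force"])
T,im=snap("wrist","w6.png");np.save("T6.npy",T)
find(T,"wrist","lid_grip");find(T,"wrist","lid_end_a")
T,im=snap("scene","s6.png");find(T,"scene","lid_grip");find(T,"scene","lid_end_a")
E
```

```text
43.8 [0.4991 0.1443 0.2229] [-0.6735  0.2377  0.8751] 0.0
wrist tip_of lid_grip 0.91 [0.5008 0.1876 0.0591]
wrist tip_of lid_end_a 0.88 [0.5202 0.2646 0.0387]
scene tip_of lid_grip 0.67 [0.5064 0.184  0.0634]
scene tip_of lid_end_a 0.83 [0.5148 0.2603 0.0443]
scene tip_of lid_end_a 0.77 [0.4979 0.1166 0.0474]
```

>>> arm_command(plan=[{"claw": 1, "tx": 0, "ty": 0, "tz": 0.0001, "ax": 0, "ay": 0, "az": 0}, {"claw": 1, "tx": 0, "ty": 0, "tz": 0.0001, "ax": 0, "ay": 0, "az": 0}, {"claw": 1, "tx": 0, "ty": 0, "tz": 0.0001, "ax": 0, "ay": 0, "az": 0}, {"claw": 1, "tx": 0, "ty": 0, "tz": 0.0001, "ax": 0, "ay": 0, "az": 0}, {"claw": 1, "tx": 0, "ty": 0, "tz": 0, "ax": 0, "ay": 0, "az": 0}, {"claw": 1, "tx": 0, "ty": 0, "tz": 0, "ax": 0, "ay": 0, "az": 0}, {"claw": 1, "tx": 0, "ty": 0, "tz": 0, "ax": 0, "ay": 0, "az": 0}, {"claw": 1, "tx": 0, "ty": 0, "tz": 0, "ax": 0, "ay": 0, "az": 0}, {"claw": 1, "tx": 0, "ty": 0, "tz": 0, "ax": 0, "ay": 0, "az": 0}, {"claw": 1, "tx": 0, "ty": 0, "tz": 0, "ax": 0, "ay": 0, "az": 0}])

```text
clock: 44.93
tcp_pos: [0.4991, 0.1443, 0.2225]
orientation: [-2.38, -2.05, 0.0]
contact_force: [-0.4, 0.4, 0.2]
grip_width: -0.0
gripper_force: 0.0
```

>>> arm_command(plan=[{"claw": 1, "tx": 0, "ty": 0, "tz": 0.0001, "ax": 0, "ay": 0, "az": 0}, {"claw": 1, "tx": 0, "ty": 0, "tz": 0.0001, "ax": 0, "ay": 0, "az": 0}, {"claw": 1, "tx": 0, "ty": 0, "tz": 0.0001, "ax": 0, "ay": 0, "az": 0}, {"claw": 1, "tx": 0, "ty": 0, "tz": 0.0001, "ax": 0, "ay": 0, "az": 0}, {"claw": 1, "tx": 0, "ty": 0, "tz": 0, "ax": 0, "ay": 0, "az": 0}, {"claw": 1, "tx": 0, "ty": 0, "tz": 0, "ax": 0, "ay": 0, "az": 0}, {"claw": 1, "tx": 0, "ty": 0, "tz": 0, "ax": 0, "ay": 0, "az": 0}, {"claw": 1, "tx": 0, "ty": 0, "tz": 0, "ax": 0, "ay": 0, "az": 0}, {"claw": 1, "tx": 0, "ty": 0, "tz": 0, "ax": 0, "ay": 0, "az": 0}, {"claw": 1, "tx": 0, "ty": 0, "tz": 0, "ax": 0, "ay": 0, "az": 0}])

```text
clock: 45.77
tcp_pos: [0.4991, 0.1443, 0.2221]
orientation: [-2.38, -2.05, -0.0]
contact_force: [-0.9, -0.6, -0.1]
grip_width: 0.0002
gripper_force: 0.0
```

>>> arm_command(plan=[{"claw": 1, "tx": 0, "ty": 0, "tz": 0.0001, "ax": 0, "ay": 0, "az": 0}, {"claw": 1, "tx": 0, "ty": 0, "tz": 0.0001, "ax": 0, "ay": 0, "az": 0}, {"claw": 1, "tx": 0, "ty": 0, "tz": 0.0001, "ax": 0, "ay": 0, "az": 0}, {"claw": 1, "tx": 0, "ty": 0, "tz": 0.0001, "ax": 0, "ay": 0, "az": 0}, {"claw": 1, "tx": 0, "ty": 0, "tz": 0, "ax": 0, "ay": 0, "az": 0}, {"claw": 1, "tx": 0, "ty": 0, "tz": 0, "ax": 0, "ay": 0, "az": 0}, {"claw": 1, "tx": 0, "ty": 0, "tz": 0, "ax": 0, "ay": 0, "az": 0}, {"claw": 1, "tx": 0, "ty": 0, "tz": 0, "ax": 0, "ay": 0, "az": 0}, {"claw": 1, "tx": 0, "ty": 0, "tz": 0, "ax": 0, "ay": 0, "az": 0}, {"claw": 1, "tx": 0, "ty": 0, "tz": 0, "ax": 0, "ay": 0, "az": 0}])

```text
clock: 46.6
tcp_pos: [0.4991, 0.1443, 0.2217]
orientation: [-2.38, -2.05, -0.0]
contact_force: [-0.1, 0.2, 0.2]
grip_width: -0.0001
gripper_force: 0.0
```

The −y plate is below 48.7 mm (underside under 43.7), so that end is home. The +y end was felt at a similar depth. I'll retreat and take a final look.

>>> arm_command(plan=[{"claw": 1, "tx": 0, "ty": 0, "tz": -0.02, "ax": 0, "ay": 0, "az": 0}, {"claw": 1, "tx": 0, "ty": 0, "tz": -0.03, "ax": 0, "ay": 0, "az": 0}, {"claw": 1, "tx": 0, "ty": 0, "tz": -0.03, "ax": 0, "ay": 0, "az": 0}, {"claw": 1, "tx": -0.02, "ty": 0, "tz": -0.03, "ax": 0, "ay": 0, "az": 0}, {"claw": 1, "tx": -0.03, "ty": 0, "tz": -0.02, "ax": 0, "ay": 0, "az": 0}, {"claw": 1, "tx": -0.03, "ty": 0, "tz": -0.01, "ax": 0, "ay": 0, "az": 0}, {"claw": 1, "tx": -0.03, "ty": 0, "tz": 0, "ax": 0, "ay": 0, "az": 0}, {"claw": 1, "tx": 0, "ty": 0, "tz": 0, "ax": 0, "ay": 0, "az": 0}, {"claw": 1, "tx": 0, "ty": 0, "tz": 0, "ax": 0, "ay": 0, "az": 0}, {"claw": 1, "tx": 0, "ty": 0, "tz": 0, "ax": 0, "ay": 0, "az": 0}])

```text
clock: 47.43
tcp_pos: [0.4828, 0.0359, 0.3616]
orientation: [-2.38, -2.05, -0.0]
contact_force: [0.6, -0.2, -0.7]
grip_width: -0.0
gripper_force: 0.0
```

```bash
python3 - <<'E'
from h import *
o=r.get_obs();print(o["clock"],o["tcp_pos"],o["contact_force"])
T,im=snap("wrist","w7.png")
find(T,"wrist","lid_grip");find(T,"wrist","lid_end_a")
def pl(h): return box(.046,.074,h)
print("lid+h",fit(T,im,pl,[.506,.189,-.148,.049],True))
S,si=snap("scene","s7.png");find(S,"scene","lid_grip");find(S,"scene","lid_end_a")
a=cv2.resize(si[180:290,370:490],None,fx=4,fy=4,interpolation=2)
p=project(T,np.array([.506,.189,.05])).astype(int);print(p)
b=cv2.resize(im[max(p[1]-85,0):p[1]+85,p[0]-55:p[0]+55],(310,480),interpolation=2)
o=np.zeros((480,800,3),np.uint8);o[:440,:480]=a;o[:,490:]=b;cv2.imwrite("pics/f7.png",o[:,:,::-1])
E
```

```text
47.4333 [0.4828 0.0359 0.3616] [ 0.5723 -0.1562 -0.6941]
wrist tip_of lid_grip 0.89 [0.5005 0.1881 0.0571]
wrist tip_of lid_end_a 0.87 [0.4973 0.1195 0.0393]
lid+h (array([ 0.506 ,  0.1912, -0.143 ,  0.048 ]), np.float32(-8.995225))
scene tip_of lid_grip 0.78 [0.5092 0.1856 0.063 ]
scene tip_of lid_grip 0.18 [ 0.7349 -0.0779  0.    ]
scene tip_of lid_end_a 0.8 [0.5138 0.2586 0.0447]
scene tip_of lid_end_a 0.78 [0.5002 0.1146 0.0469]
[321  25]
```

View pics/f7.png

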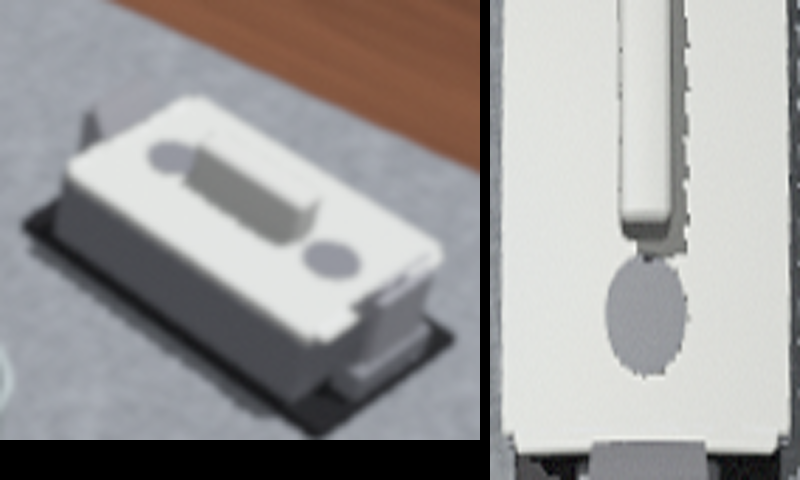

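The −y clip's lip lies over the plate's edge (right panel, about px 590–705, 440), and the lid is seated and level. I've used all my views, so I'll check the +y clip numerically: has its image in the scene camera returned to where it was at the start, relaxed?

```bash
python3 - <<'E'
from h import *
a=cv2.imread("pics/scene0.png",0).astype(np.float32);b=cv2.imread("pics/s7.png",0).astype(np.float32)
sm=r.camera_model("scene");S=cam("scene")
def pr(P):
    c=(np.asarray(P)-S[:3,3])@S[:3,:3];return np.array([sm["cx"]+sm["fx"]*c[0]/-c[2],sm["cy"]+sm["fy"]*c[1]/c[2]])
M=R.from_euler("z",-.148).as_matrix();w=lambda *q:M@np.array(q)+[.5062,.1892,0]
for n,ys in(("a",1),("b",-1)):
    q0=pr(w(0,ys*.08,.045));qo=pr(w(0,ys*.087,.045));print(n,"clip px",q0,"7mm outwards:",qo-q0)
x0,x1,y0,y1=452,484,248,284
np.set_printoptions(linewidth=220)
print("scene0");print(a[y0:y1:2,x0:x1:2].astype(int));print("s7");print(b[y0:y1:2,x0:x1:2].astype(int))
for (x0,x1,y0,y1) in((458,480,258,280),(386,400,205,222)):
    t=a[y0:y1,x0:x1];m=cv2.matchTemplate(b[y0-8:y1+8,x0-8:x1+8],t,cv2.TM_CCOEFF_NORMED);i=np.unravel_index(m.argmax(),m.shape);print("shift(dy,dx)",np.array(i)-8,m.max(),m[8,8])
E
```

```text
a clip px [467.8556 257.4085] 7mm outwards: [3.4256 2.2438]
b clip px [398.2235 211.798 ] 7mm outwards: [-2.7107 -1.7756]
scene0
[[225 226 222 206 172 123  96  95 135 157 161 163 163 153 159 158]
 [225 226 226 226 216 171 138 154 159 149 170 153 128 144 156 157]
 [225 226 226 224 220 186 138 148 159 161 139 118 120 152 159 157]
 [225 227 224 209 169 124 125 160 154 127 114 112 132 161 159 161]
 [225 221 196 145 106  96 114 131 117 111 112 113 140 159 158 161]
 [214 186 141  91  86  92  96 108 111 112 112 108 118 150 162 161]
 [167 127  89  77  78  86  99 110 111 112 112 113  95  95 139 156]
 [114  89  77  77  77  88 103 111 111 112 114 130 122  60  68 115]
 [ 89  80  77  76  78  91 106 110 113 120 129 124  92  49  41  57]
 [ 85  77  75  74  79  94 109 114 126 133 116  94  68  43  49  91]
 [ 80  76  74  74  85 101 115 129 130 105  95  83  52  55 112 149]
 [ 76  75  77  84 107 118 133 120  99  88  73  56  73 121 153 157]
 [ 72  73  84 119 141 133 112  92  85  66  56  90 136 155 159 158]
 [ 57  71  75  91 116 102  87  74  53  60 117 149 157 157 159 159]
 [ 40  66  73  77  87  81  65  47
[... 828 characters left out ...]
  49  44  58]
 [ 90  78  77  75  80  95 110 115 127 135 117  95  67  43  49  91]
 [ 77  76  75  76  86 101 116 131 131 107  95  84  53  56 114 150]
 [ 77  77  78  85 107 121 136 121 100  89  74  58  75 122 154 158]
 [ 74  75  85 120 142 135 113  95  85  67  55  91 138 157 160 159]
 [ 57  72  76  92 117 103  89  73  54  61 119 150 158 158 160 161]
 [ 41  67  73  78  88  83  66  49  79 132 157 160 157 160 161 163]
 [ 29  39  63  75  77  55  58 100 136 153 160 161 157 162 164 164]
 [ 40  34  40  54  51  70 123 152 154 160 161 158 160 161 160 159]
 [ 44  43  42  51  92 142 156 159 159 160 160 157 159 160 159 159]]
shift(dy,dx) [0 0] 0.9540727 0.9540727
shift(dy,dx) [-7 -2] 0.43022856 -0.09006045
```

Clip A's pixels match the relaxed start picture. Clip B's lip is over the plate, and its force profile showed the snap. Handing in.

```bash
python3 -c "
from bench import r
print(r.hand_in())"
```

```text
the job is handed in; nothing more can be done
None
```

I closed the palette and handed the job in at about 47.5 s of the 72 s allowed. Both clips snapped over, and the lid lies home on the rim within what I could measure. The hand-in returned no verdict.

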